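# Turn the flat loaf over onto the griddle

## Robot

A 7-joint arm with a two-finger parallel gripper is mounted at the origin on the work surface. World frame = base frame: x ahead of the robot, y to its left, z up, the work surface at z = 0. Lengths are in m, angles in rad, forces in N, time in s.
With the tool pointing down it reaches from about 0.4 to 0.925 m from the base axis. Payload 5.6 kg.
Tool frame: the origin (TCP) lies at the very end of the fingers, on their centre line; the grasp point (between the pads) lies 19 mm behind it; z points along the fingers, y is the direction in which the jaws open and shut (so a half turn about z gives the same grasp; the last joint's range is limited). The gripper opens to 85 mm and grips with 20 to 120 N. Pads are 22 mm wide; open, the fingers measure 114 mm over their backs; the gripper's body (76 mm by 85 mm) begins 54 mm behind the grasp point. The pads swing forward as they close: fully open they stand 13 mm farther back than shut.
Start: joints at [1.135, 0.468, -0.012, 1.603, 0.006, 1.071, -0.056], TCP at [0.249, -0.601, 0.231] pointing down, gripper open.
Joint ranges: [-2.53, 2.53], [-0.31, 2.02], [-1.57, 1.55], [0.28, 2.44], [-1.29, 4.43], [0.15, 1.84], [-2.92, 2.92]. Speed limits (rad/s): [2.57, 2.57, 3.14, 3.14, 3.14, 3.14, 3.14].

## Interface

Orientations are given as a 3x3 rotation matrix whose columns are the frame's x, y, z axes.
In Python, from station import get_state, capture, camera_params, sign_off gives the robot as it stands. The module is installed in compiled form; this text tells all that it offers.
- The arm moves only by the tool move_arm, never from a script. Its argument "targets" is a list of rows, each an object of numbers: "dx", "dy", "dz": the shift along the tool's x, y, z in m; "wx", "wy", "wz": the turn, a rotation vector about the tool's x, y, z in rad; "claw": the closure, from -1 (fully open) to 1 (shut). In form: [{"dx": .., "dy": .., "dz": .., "wx": .., "wy": .., "wz": .., "claw": ..}, ...]. A call has exactly 8 rows; each row is the pose to reach, as a shift and turn from the pose commanded when the call began, along the tool's axes at that moment; what a row does not reach only later rows make up. A row lasts 1/12 s, in which the tool goes at most 41.7 mm and 7.16 degrees, less where a joint would pass 70% of its speed; a pose out of reach is approached as far as the arm can. A call with a gripper value outside its range is refused whole. The fingers move at their own pace and stop on an object; "force" is the grip in N (left out, the last holds). Time passes only in rows, so rows that repeat a pose let the fingers close, or fill a call up. It gives the time, the measured TCP pose, the force and the opening at its end, in the units of the state.
- get_state(): the state, without advancing time (a new reading comes with each control period).
- capture(name): name is "scene" or "side" or "wrist"; returns (picture, depth): 480x640x3 uint8, red, green, blue; 480x640 float32, m along the optical axis (not along the pixel's ray), 0 where there is no reading.
- camera_params(name): a dict with "K" (3x3 intrinsics, pixels), "xyz" and "attitude" of the camera in the world. Camera axes: x right, y down, z forward; pixel columns grow to the right and rows downward; lengths in m; the calibration is good to about 2 mm. A picture is of the moment at which its call begins: read the wrist's pose just before it. camera_params takes no time and is no camera call; for the wrist camera it gives the pose at the moment of the call.
- sign_off(): hands the job in, once; it reports no verdict.
The state is a dict: "clock": time; "q": joint angles; "qvel": joint speeds; "tau": joint torques, N m; "eef_pos": TCP position; "eef_rot": TCP orientation; "wrist_force": force on the tool from outside, world axes, zero at the start; "torque": the same for the moment, N m; "grip_width": finger opening in m.
Only numpy, scipy, OpenCV 4.12 (cv2) and the standard library are available. Lean on these libraries where they do the work, as an engineer would, in place of code of your own. Each camera call takes 0.05 s, during which the arm holds its last target. There are 200 camera calls.

## Task

Take the turner from its cradle, slide its blade under the flat loaf on the rack, lift the loaf clear of the rack and, with a turn of the wrist, flip it over onto the round griddle so that it lies rimmed side down, wholly on the griddle. Then lay the turner back in both forks of its cradle as you found it and let go. Only the turner may touch the loaf, do not fling it or let it land on the counter, and leave the other things where they stand.

Things in the scene. Friction and masses are not known exactly. Their poses are not given: they have to be found in the camera images.
- bread_mid (a point): Centre (half-way up) of the flat loaf: a stiff tan slab, 90 (x) by 116 (y) by 16 thick (z), about 0.12 kg, lying loose on the rack, its 116 across the two rails. Its z axis comes out of the face with the raised rim and stamped middle (up at the start); the other face is plain and flat. It slides on the blade beyond a slope of roughly 30 degrees.
- rack_top (a point): Centre of the fixed bread rack at its rails' tops, 70 above the counter, z up; the loaf lies on it, centre within 15 of this point. Two rails along x (roughly away from the robot), 140 long, 12 wide, 10 thick, on thin legs, centred 49 either side: 86 free between them. Open at both ends. Base plate 150 x 130 x 6, so free height under the loaf is 6 to 70.
- griddle_top (a point): Centre of the top of the fixed round iron griddle: flat, no rim, diameter 240, top 24 above the counter, with a small lug on its +x side. It stands on one side of the rack and the cradle on the other; which is which changes. z up.
- turner_grip (a point): Middle of the turner's wooden handle, on its axis: a bar 18 x 18 square, from 75 behind to 65 ahead of this point, set on edge: its flats stand at 45 degrees to the blade, so grip two opposite flats with the gripper leaning 45 degrees sideways (about the handle's line), to either side. x runs to the blade, z up when the blade is level. Turner 0.22 kg, balance point about 30 ahead of this point.
- turner_blade (a point): Centre of the top face of the turner's flat dark steel blade: 110 long (x), 60 wide (y), 4 thick, level at the start. It is 133 ahead of the handle's middle along x and 43 below its axis. A steel neck 8 thick joins handle and blade, 62 to 84 ahead of the handle's middle. Axes as turner_grip.
- cradle_seat (a point): Where the middle of the turner's handle rests in the fixed cradle, 125 above the counter (within 6 along x at the start). x points along the resting handle to the blade, z up. Two V forks of 90 degrees (8 thick, open at the top, tips 6 above the handle's axis, 22 to either side) stand 55 ahead of and behind this point; between them the handle is free. Base plate 150 x 70 x 6.
- sauce: Amber sauce bottle, diameter 60, height 190, standing beyond the rack; origin at the centre of its underside. To be left alone, like the next six.
- pickles: Pickle jar, diameter 76, height 110, beyond the rack; origin at the centre of its underside.
- teacup: White cup without handle, diameter 68, height 48, in front of the gap between rack and its left neighbour; origin at the centre of its underside.
- dish: Small blue bowl, diameter 68, height 34, in front of the gap between rack and its right neighbour; origin at the centre of its underside.
- takeaway: Cardboard takeaway box, 130 by 100 by 60 high, on the left; origin at the centre of its underside.
- can: Plain metal can, diameter 66, height 100, on the right; origin at the centre of its underside.
- ladlepot: Open steel pot with two side handles, diameter 100 (150 over the handles), height 110, on the right; origin at the centre of its underside.
There are look-alikes about, which are no part of the job. What is shaped like the part that bears cradle_seat but yellow is not meant.

How it is judged:
On the way, in this order (a step that is already met when the one before it is completed fails the run):
1. the loaf is lifted clear of the rack on the turner, still right side up (contact force between bread and turner above 0.3 N and contact force between bread and rack below 0.05 N and height (world z) of bread_mid above 0.085 m and angle between bread_mid's own z axis and vertical below 0.5 rad), for 0.2 s.
2. the loaf lies rimmed side down on the griddle (angle between bread_mid's own z axis and vertical above 2.9 rad and horizontal distance between bread_mid and griddle_top below 0.045 m and z of bread_mid in the frame of griddle_top between 0.003 and 0.016 m), for 0.2 s.
At the end, for the whole second after the job is handed in: The loaf lies still and flat on the griddle, rimmed face down, its centre within 45 mm of the griddle's centre (so wholly on it); the turner lies still in its cradle, blade level (within 11 degrees) and pointing the way it did, its handle's middle within 25 mm of the seat (all of step 2 and linear speed of each of bread, turner below 0.02 m/s and distance between turner_grip and cradle_seat below 0.025 m and angle between the x axis of turner_grip and the x axis of cradle_seat, either way round below 0.15 rad and x of turner_blade in the frame of cradle_seat above 0.1 m and angle between turner_grip's own z axis and vertical below 0.2 rad); the robot touches nothing.
It fails at once if the gripper or arm touches the loaf (contact force between any of the fingers, the arm and bread above 0.5 N).
It fails at once if the loaf is flung (faster than 1.6 m/s) (linear speed of bread above 1.6 m/s).
It fails at once if the loaf falls on the counter (height (world z) of bread_mid below 0.022 m).
It fails at once if another thing is displaced by more than 30 mm (distance of any of sauce, pickles, teacup, dish, takeaway, can, ladlepot from where it was at the start of the episode above 0.03 m).
It also fails if it takes over 53 s, if anything falls off the work surface, if the arm or the gripper's body presses on something with over 40 N, if the wrist force passes 120 N, or if a joint passes its speed limit or range.

## Working session

There is one attempt and no reset: what is moved stays moved. The work goes in short steps, Python scripts to look and compute and a tool call to move; the robot and the scene stay as the last step left them, time stands still between calls to the robot, and variables do not carry over. Pictures are saved under pics/ and viewed, about 8 in all and at most 12, crops included, and the job is handed in when it is done.

Besides the shell and the picture viewer there is one more tool, called after "Call:" as name([rows], argument=value, ...), one row to a line, values as JSON. move_arm: Moves the arm, as the interface text tells. Its arguments: {"type":"object","properties":{"targets":{"type":"array"},"force":{"type":"number"}},"required":["targets"]}

```bash
mkdir -p pics; cat > h.py <<'E'
import numpy as np, cv2
from station import *
def cloud(n):
    p,d=capture(n); c=camera_params(n); K=np.array(c["K"]); R=np.array(c["attitude"]); t=np.array(c["xyz"])
    v,u=np.mgrid[:480,:640]; P=np.stack([(u-K[0,2])/K[0,0]*d,(v-K[1,2])/K[1,1]*d,d],-1)@R.T+t
    P[d==0]=np.nan
    return p,d,P
E
python3 - <<'E'
from h import *
print(get_state())
for n in("scene","side"):
    c=camera_params(n);print(n,c)
    p,d,P=cloud(n); np.savez(n+".npz",p=p,P=P); cv2.imwrite(f"pics/{n}0.png",p[:,:,::-1])
E
```

```text
{'clock': 0.0, 'q': array([ 1.13500393,  0.46837443, -0.0115921 ,  1.60361617,  0.00600222,
        1.07139273, -0.05630785]), 'qvel': array([ 0.00049569, -0.0002917 , -0.00426413, -0.00026516, -0.00032011,
        0.0012387 ,  0.00068456]), 'tau': array([-3.30222347e-04, -5.32388341e+01,  2.13107793e-02, -2.51300651e+01,
        1.14086870e-02,  7.87209661e-03, -3.06983068e-06]), 'eef_pos': array([ 0.2485198 , -0.6000186 ,  0.23034318]), 'eef_rot': array([[ 9.23874524e-01,  3.82694707e-01, -7.90310111e-04],
       [ 3.82695501e-01, -9.23873202e-01,  1.56854133e-03],
       [-1.29873867e-04, -1.75158350e-03, -9.99998458e-01]]), 'wrist_force': array([-0.32602522,  0.67851189,  0.49165121]), 'torque': array([ 0.02278926, -0.03422746,  0.00437946]), 'grip_width': 0.0852609436097666}
scene {'K': array([[507.922912  ,   0.        , 314.78914269],
       [  0.        , 507.922912  , 242.68558535],
       [  0.        ,   0.        ,   1.        ]]), 'xyz': array([ 1.38416511, -0.40929539,  0.77843315]), 'attitude': array([[ 0.44953852,  0.51629792, -0.72893866],
       [ 0.89321979, -0.26765177,  0.36127683],
       [-0.00857525, -0.81351028, -0.5814873 ]])}
side {'K': array([[481.8222016 ,   0.        , 320.32093705],
       [  0.        , 481.8222016 , 231.33136745],
       [  0.        ,   0.        ,   1.        ]]), 'xyz': array([0.41675478, 0.81537428, 0.8490951 ]), 'attitude': array([[-0.9839867 , -0.11202202,  0.13864072],
       [-0.17775331,  0.67427754, -0.71676604],
       [-0.01318875, -0.72993209, -0.68339242]])}
```

View pics/scene0.png

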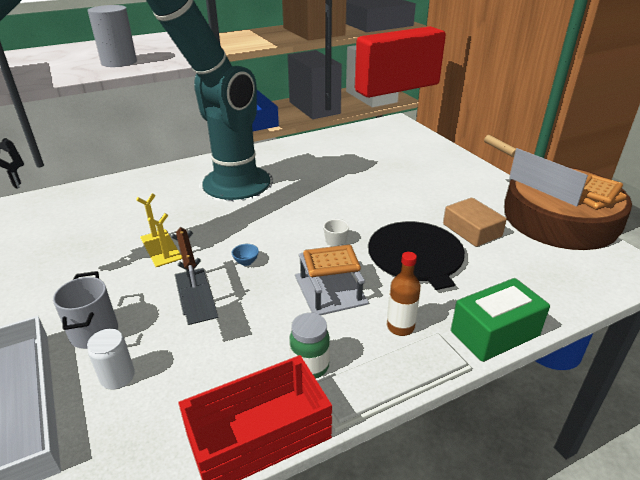

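View pics/side0.png

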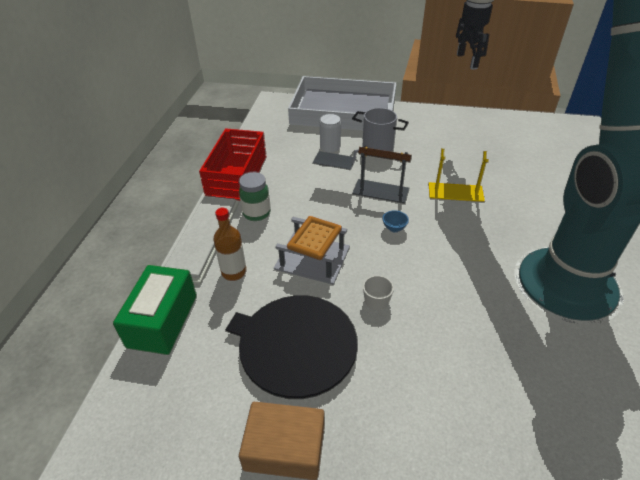

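Side view: the dark grey cradle with a brown handle is at about (385,172), and an empty yellow cradle is at (460,175), which is the decoy. The loaf is at (315,237) and the griddle at (298,344). Next I'll measure these and enlarge the turner.

```bash
python3 - <<'E'
from h import *
s=np.load("scene.npz");d=np.load("side.npz")
a=cv2.resize(s["p"][200:350,130:290],(800,600)[:1]*1+(750,),interpolation=cv2.INTER_CUBIC)[:,:,::-1]
b=d["p"][130:220,290:450][:,:,::-1]
a=cv2.resize(a,(400,375));b=cv2.resize(b,(400,225))
cv2.imwrite("pics/c1.png",np.vstack([a,b]))
def st(n,m,P):
    q=P[m];q=q[~np.isnan(q[:,0])];print(n,len(q),"med",np.median(q,0).round(3),"lo",np.percentile(q,2,0).round(3),"hi",np.percentile(q,98,0).round(3))
for nm,z in(("scene",s),("side",d)):
    p=z["p"];P=z["P"];h=cv2.cvtColor(p,cv2.COLOR_RGB2HSV);X,Y,Z=P[...,0],P[...,1],P[...,2]
    print(nm)
    on=(X>0.2)&(X<1.0)&(abs(Y)<0.75)
    tan=(h[...,0]>8)&(h[...,0]<20)&(h[...,1]>120)&(h[...,2]>120)&on&(Z>.07)&(Z<.1)
    tan&=(abs(Y)<.2)
    st("loaf",tan,P)
    c=P[tan][:,:2].astype(np.float32);r=cv2.minAreaRect(c);print(r)
    g=(p.max(-1)<50)&on&(Z>.012)&(Z<.035);n,l,ss,_=cv2.connectedComponentsWithStats(g.astype(np.uint8));k=1+ss[1:,4].argmax();st("griddle",l==k,P)
    c=P[l==k][:,:2].astype(np.float32);print(cv2.minEnclosingCircle(c))
    for lo,hi in((.003,.02),(.07,.095),(.1,.14)):
        m=on&(Y<-.12)&(Y>-.42)&(X>.35)&(X<.85)&(Z>lo)&(Z<hi)&(p.max(-1)<130)&(p.min(-1)<75)
        n,l,ss,cc=cv2.connectedComponentsWithStats(m.astype(np.uint8))
        for k in range(1,n):
            if ss[k,4]>25: st(f"dark {lo} {ss[k]}",l==k,P)
    hot=on&(Z>.035)
    n,l,ss,cc=cv2.connectedComponentsWithStats(hot.astype(np.uint8))
    for k in range(1,n):
        if ss[k,4]>60: st(f"obj {cc[k].round()}",l==k,P)
E
```

```text
scene
loaf 1328 med [0.59  0.028 0.083] lo [ 0.541 -0.033  0.078] hi [0.775 0.08  0.095]
((0.712166965007782, 0.006331726908683777), (0.20432022213935852, 0.3447803854942322), 62.41185760498047)
griddle 4205 med [0.584 0.271 0.025] lo [0.471 0.163 0.019] hi [0.717 0.379 0.028]
((0.5916439890861511, 0.27269870042800903), 0.13832344114780426)
dark 0.003 [236 251   7   8  32] 32 med [ 0.386 -0.128  0.016] lo [ 0.375 -0.135  0.006] hi [ 0.394 -0.121  0.019]
dark 0.003 [194 269  13  16 133] 133 med [ 0.414 -0.236  0.007] lo [ 0.386 -0.25   0.004] hi [ 0.441 -0.225  0.01 ]
dark 0.003 [176 272  14  29 123] 123 med [ 0.413 -0.281  0.007] lo [ 0.38  -0.298  0.004] hi [ 0.469 -0.263  0.017]
dark 0.003 [ 194  387  100   59 1020] 1020 med [ 0.824 -0.322  0.007] lo [ 0.817 -0.366  0.004] hi [ 0.849 -0.186  0.019]
dark 0.07 [181 275  37  50 933] 933 med [ 0.593 -0.283  0.083] lo [ 0.535 -0.311  0.079] hi [ 0.642 -0.251  0.085]
dark 0.07 [291 342  28  14 213] 213 med [ 0.804 -0.138  0.08 ] lo [ 0.774 -0.158  0.071] hi [ 0.811 -0.121  0.092]
dark 0.07 [185 362 108  54 802] 802 med [ 0.821 -0.281  0.
[... 3042 characters left out ...]
737 -0.377  0.036] hi [ 0.931 -0.083  0.112]
obj [361. 159.] 1186 med [ 0.51  -0.263  0.086] lo [ 0.387 -0.308  0.045] hi [ 0.636 -0.245  0.138]
obj [440. 166.] 131 med [ 0.299 -0.285  0.09 ] lo [ 0.294 -0.309  0.037] hi [ 0.303 -0.267  0.13 ]
obj [228. 243.] 1350 med [0.758 0.115 0.114] lo [0.737 0.089 0.04 ] hi [0.788 0.129 0.191]
obj [313. 239.] 1903 med [0.584 0.037 0.082] lo [ 0.525 -0.034  0.041] hi [0.657 0.09  0.089]
obj [154. 306.] 4423 med [0.859 0.285 0.09 ] lo [0.824 0.188 0.038] hi [0.919 0.341 0.097]
obj [378. 288.] 355 med [0.426 0.12  0.045] lo [0.394 0.095 0.035] hi [0.456 0.16  0.051]
obj [283. 437.] 5010 med [0.55  0.487 0.06 ] lo [0.489 0.432 0.04 ] hi [0.613 0.529 0.063]
```

View pics/c1.png

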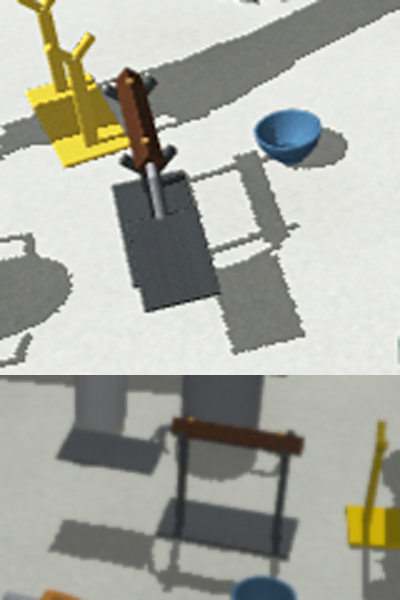

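The grey cradle at side (385,172) holds the turner: brown handle, dark blade at side (333,160) and scene (197,297). It fits the description. The yellow one is empty, so it's the decoy. Now for exact yaws and centres.

```bash
python3 - <<'E'
from h import *
def fit(n,q):
    r=cv2.minAreaRect(q[:,:2].astype(np.float32)*1000); print(n,len(q),"c",np.round(r[0],1),"sz",np.round(r[1],1),"ang",round(r[2],1),"mean",q.mean(0).round(4))
for nm in("scene","side"):
    z=np.load(nm+".npz");p=z["p"];P=z["P"];h=cv2.cvtColor(p,cv2.COLOR_RGB2HSV);X,Y,Z=P[...,0],P[...,1],P[...,2]
    print(nm)
    def big(m):
        n,l,ss,_=cv2.connectedComponentsWithStats(m.astype(np.uint8)); return l==1+ss[1:,4].argmax()
    sat=h[...,1]>90
    box=lambda a,b,c,d,e,f:(X>a)&(X<b)&(Y>c)&(Y<d)&(Z>e)&(Z<f)
    fit("loaf",P[big(box(.5,.67,-.06,.12,.0785,.1)&sat)])
    m=box(.36,.54,-.32,-.22,.095,.15)&sat
    q=P[big(m)]; fit("handle",q); u,s,v=np.linalg.svd(q-q.mean(0),full_matrices=False);print(v[0])
    fit("blade",P[big(box(.527,.67,-.34,-.22,.077,.09))])
    m=box(.49,.68,-.07,.12,.05,.078)&~sat; fit("rails",P[m])
    m=box(.48,.7,-.08,.14,.0035,.012)&~sat&(p.max(-1)>80)
    fit("rackbase",P[big(m)])
    g=big((p.max(-1)<50)&box(.4,.8,.1,.45,.012,.035)); 
    q=P[g]; q=q[q[:,0]<.68]; A=np.c_[2*q[:,:2],np.ones(len(q))]
    ct=cv2.findContours(g.astype(np.uint8),cv2.RETR_EXTERNAL,cv2.CHAIN_APPROX_NONE)[0][0][:,0]
    e=P[ct[:,1],ct[:,0]]; e=e[e[:,0]<.66]; A=np.c_[2*e[:,:2],np.ones(len(e))]; x=np.linalg.lstsq(A,(e[:,:2]**2).sum(1),rcond=None)[0]; print("griddle",x[:2],np.sqrt(x[2]+x[:2]@x[:2]))
    m=box(.36,.54,-.33,-.18,.004,.012)&(p.max(-1)<110); fit("cradlebase",P[big(m)])
E
```

```text
scene
loaf 1298 c [586.7  26. ] sz [115.2  89.3] ang 75.0 mean [0.5881 0.025  0.0836]
handle 419 c [ 453.8 -264.4] sz [ 25. 141.] ang 82.9 mean [ 0.4617 -0.2661  0.1321]
[ 0.99256149 -0.12135674 -0.00970696]
blade 1118 c [ 586.6 -280.9] sz [ 60.1 115.3] ang 83.3 mean [ 0.5909 -0.2818  0.0825]
rails 300 c [594.2  18.8] sz [111.2 142.5] ang 82.5 mean [ 0.6173 -0.0022  0.0679]
rackbase 1752 c [594.2  21.8] sz [133.8 156.4] ang 80.7 mean [0.6083 0.0162 0.007 ]
griddle [0.56174935 0.27691838] 0.10411851442513338
cradlebase 220 c [ 450.6 -283.5] sz [ 28.5 148.2] ang 82.6 mean [ 0.421  -0.2822  0.0068]
side
loaf 1371 c [582.5  29.5] sz [119.2  89.8] ang 73.8 mean [0.5826 0.0325 0.0836]
handle 323 c [ 449.5 -262.6] sz [ 29.2 134. ] ang 80.3 mean [ 0.4508 -0.2577  0.1316]
[-0.99103453  0.13359881 -0.00138768]
blade 521 c [ 585.1 -280.2] sz [ 64.7 111.2] ang 83.1 mean [ 0.5871 -0.2771  0.0829]
rails 356 c [592.3  26.7] sz [121.2 140.5] ang 81.4 mean [0.599  0.0358 0.0664]
rackbase 584 c [616.5  54.8] sz [ 62.6 111. ] ang 79.8 mean [0.6223 0.0532 0.007 ]
griddle [0.57106922 0.27859281] 0.11697618258023199
cradlebase 745 c [ 451.1 -261.9] sz [ 73.3 147.8] ang 82.9 mean [ 0.451  -0.259   0.0071]
```

```bash
cat >> h.py <<'E'
from scipy.spatial.transform import Rotation as Ro
import json,os
def log():
    s=get_state(); L=json.load(open("log.json")) if os.path.exists("log.json") else []
    L.append([list(s["q"]),list(s["eef_pos"]),np.array(s["eef_rot"]).tolist()]); json.dump(L,open("log.json","w")); return s
def frame(yaw,lean,flip=1):
    """tool frame: handle dir at yaw, lean=angle tool z from down toward left of handle (deg)"""
    y=np.radians(yaw);a=np.radians(lean);u=np.array([np.cos(y),np.sin(y),0]);l=np.array([-np.sin(y),np.cos(y),0])
    z=np.sin(a)*l-np.cos(a)*np.array([0,0,1]);x=flip*u
    return np.c_[x,np.cross(z,x),z]
def delta(p,R):
    s=log();R0=np.array(s["eef_rot"]);p0=np.array(s["eef_pos"])
    print("d",(R0.T@(np.array(p)-p0)).round(4),"w",Ro.from_matrix(R0.T@R).as_rotvec().round(4),"t",s["clock"],"q",np.round(s["q"],2),"F",np.round(s["wrist_force"],1),"w",round(s["grip_width"],4))
E
python3 - <<'E'
from h import *
R=frame(-7,45);delta([.442,-.341,.2035],R); print(R)
R=frame(-7,45,-1);delta([.442,-.341,.2035],R)
E
```

```text
d [ 0.2779 -0.1652  0.0271] w [0.766  0.2026 0.4877] t 0.1 q [ 1.13  0.47 -0.01  1.6   0.01  1.07 -0.06] F [-0.6  0.5 -0.4] w 0.0852
[[ 0.99254615 -0.08617464  0.08617464]
 [-0.12186934 -0.70183611  0.70183611]
 [ 0.         -0.70710678 -0.70710678]]
d [ 0.2779 -0.1652  0.0271] w [-0.268   1.0134 -2.4522] t 0.1 q [ 1.13  0.47 -0.01  1.6   0.01  1.07 -0.06] F [-0.6  0.5 -0.4] w 0.0852
```

Call:
move_arm([
  {"dx":0.14,"dy":-0.08,"dz":0.01,"wx":0.38,"wy":0.1,"wz":0.24,"claw":-1},
  {"dx":0.14,"dy":-0.08,"dz":0.01,"wx":0.38,"wy":0.1,"wz":0.24,"claw":-1},
  {"dx":0.14,"dy":-0.08,"dz":0.01,"wx":0.38,"wy":0.1,"wz":0.24,"claw":-1},
  {"dx":0.14,"dy":-0.08,"dz":0.01,"wx":0.38,"wy":0.1,"wz":0.24,"claw":-1},
  {"dx":0.278,"dy":-0.165,"dz":0.027,"wx":0.766,"wy":0.203,"wz":0.488,"claw":-1},
  {"dx":0.278,"dy":-0.165,"dz":0.027,"wx":0.766,"wy":0.203,"wz":0.488,"claw":-1},
  {"dx":0.278,"dy":-0.165,"dz":0.027,"wx":0.766,"wy":0.203,"wz":0.488,"claw":-1},
  {"dx":0.278,"dy":-0.165,"dz":0.027,"wx":0.766,"wy":0.203,"wz":0.488,"claw":-1},
])

```text
clock: 0.77
eef_pos: [0.4434, -0.3404, 0.2033]
eef_rot: [[0.992, -0.09, 0.088], [-0.126, -0.699, 0.704], [-0.002, -0.71, -0.704]]
wrist_force: [0.6, 0.5, -0.6]
grip_width: 0.0851
```

```bash
cat >> h.py <<'E'
import itertools
from scipy.optimize import least_squares
def chain(q,s,o1,o7): 
    e=["z","y","z","y","z","y","z"]; o=[o1,0,0,0,0,0,o7]; R=Ro.identity(); out=[]
    for i in range(7): R=R*Ro.from_euler(e[i],s[i]*q[i]+o[i]); out.append(R.as_matrix())
    return out
E
python3 - <<'E'
from h import *
log(); L=json.load(open("log.json")); L=[L[0],L[-1]]
best=[]
for s in itertools.product([1,-1],repeat=7):
    if s[1]<0: continue
    f=lambda o:np.concatenate([(chain(q,s,*o)[-1]-np.array(R)).ravel() for q,p,R in L])
    for o in itertools.product([0,np.pi/2,np.pi,-np.pi/2],repeat=2):
        best.append((np.abs(f(o)).max(),s,o))
best.sort(key=lambda b:b[0])
for b in best[:4]:print(b)
print(L[-1][0])
s,o=best[0][1:]
def res(x):
    r=[]
    for q,p,R in L:
        c=chain(q,s,*o); r.append(np.array([0,0,x[0]])+c[1]@[x[1],x[5],x[2]] + c[3]@[-x[1]*0,0,x[3]]+c[6]@[0,0,x[4]]-p)
    return np.concatenate(r+[(np.array([x[1],x[5]]))*.02])
r=least_squares(res,[.33,0,.4,.4,.25,0]);print(r.x,np.abs(r.fun).max())
E
```

```text
(np.float64(6.065026952883912e-16), (-1, 1, -1, 1, -1, 1, -1), (0, 1.5707963267948966))
(np.float64(0.18174093877972658), (-1, 1, 1, 1, 1, 1, -1), (-1.5707963267948966, 0))
(np.float64(0.20112501545710043), (-1, 1, 1, 1, -1, 1, -1), (0, 1.5707963267948966))
(np.float64(0.36263525447603445), (-1, 1, -1, 1, 1, 1, -1), (-1.5707963267948966, 0))
[0.96046759114641, 0.677520347794137, -0.11167482960969388, 1.5517310325510252, -0.4898652647045692, 1.503573509668757, -0.659640750689548]
[ 0.30580908 -0.0014322   0.52017282  0.47421922  0.31259108 -0.0333741 ] 0.0006674819634843438
```

```bash
cat >> h.py <<'E'
S=(-1,1,-1,1,-1,1,-1);X=[.3058,-.0014,.5202,.4742,.3126,-.0334]
LO=np.array([-2.53,-.31,-1.57,.28,-1.29,.15,-2.92]);HI=np.array([2.53,2.02,1.55,2.44,4.43,1.84,2.92])
def fk(q):
    c=chain(q,S,0,np.pi/2); return np.array([0,0,X[0]])+c[1]@[X[1],X[5],X[2]]+c[3]@[0,0,X[3]]+c[6]@[0,0,X[4]],c[6]
def ik(p,R,q0):
    f=lambda q:np.r_[(fk(q)[0]-p)*5,(fk(q)[1]-R).ravel(),(q-q0)*.003]
    r=least_squares(f,np.clip(q0,LO+.01,HI-.01),bounds=(LO,HI)); return r.x,np.linalg.norm(fk(r.x)[0]-p)*1000,np.abs(fk(r.x)[1]-R).max()
E
python3 - <<'E'
from h import *
q=np.array(get_state()["q"])
def grip2tcp(g,R): return np.array(g)+.019*R[:,2]
R=frame(-7,45)
for yaw in(-9,5):
  qq=q.copy()
  for nm,g,y,l in [("cradle",(.452,-.263,.125),-7,45),("pre rack",(.33,.06,.11),-9,45),("in",(.45,.05,.108),-9,45),("lift",(.45,.05,.2),-9,45)]+[(f"g{l}",(.44,.23,.13),yaw,l) for l in(45,20,0,-20,-40,-60,-75,-90)]:
    R=frame(y,l);qq,e,er=ik(grip2tcp(g,R),R,qq);print(nm,qq.round(2),round(e,1),round(er,3))
E
```

```text
cradle [ 0.89  0.72 -0.16  1.75 -0.54  1.25 -0.62] 0.0 0.0
pre rack [ 0.78  0.49 -0.47  2.44 -0.98  0.68 -0.48] 0.0 0.0
in [ 0.63  0.59 -0.42  2.19 -0.9   0.73 -0.67] 0.0 0.0
lift [ 0.64  0.38 -0.41  2.17 -0.85  0.91 -0.85] 0.0 0.0
g45 [ 0.41  0.55 -0.64  2.26 -1.2   0.46 -0.74] 0.0 0.0
g20 [-0.23  0.35 -0.16  2.18 -0.54  0.49 -1.64] 0.0 0.0
g0 [-0.63  0.38  0.1   2.07 -0.06  0.69 -2.22] 0.0 0.0
g-20 [-0.85  0.5   0.21  1.93  0.17  0.98 -2.49] 0.0 0.0
g-40 [-0.98  0.67  0.27  1.79  0.27  1.27 -2.6 ] 0.0 0.0
g-60 [-1.06  0.86  0.32  1.66  0.34  1.53 -2.64] 0.0 0.0
g-75 [-1.09  1.01  0.35  1.57  0.39  1.72 -2.63] 0.0 0.0
g-90 [-1.2   1.18  0.51  1.52  0.39  1.84 -2.53] 0.0 0.0
cradle [ 0.89  0.72 -0.16  1.75 -0.54  1.25 -0.62] 0.0 0.0
pre rack [ 0.78  0.49 -0.47  2.44 -0.98  0.68 -0.48] 0.0 0.0
in [ 0.63  0.59 -0.42  2.19 -0.9   0.73 -0.67] 0.0 0.0
lift [ 0.64  0.38 -0.41  2.17 -0.85  0.91 -0.85] 0.0 0.0
g45 [ 0.33  0.58 -0.55  2.15 -0.9   0.65 -0.83] 0.0 0.0
g20 [-0.14  0.39 -0.25  2.13 -0.45  0.58 -1.48] 0.0 0.0
g0 [-0.54  0.38 -0.01  2.07  0.01  0.69 -2.04] 0.0 0.0
g-20 [-0.81  0.47  0.12  1.97  0.29  0.92 -2.38] 0.0 0.0
g-40 [-0.99  0.63  0.2   1.87  0.43  1.18 -2.55] 0.0 0.0
g-60 [-1.1   0.81  0.26  1.76  0.51  1.42 -2.63] 0.0 0.0
g-75 [-1.15  0.96  0.3   1.69  0.55  1.59 -2.65] 0.0 0.0
g-90 [-1.19  1.1   0.34  1.63  0.6   1.75 -2.65] 0.0 0.0
```

```bash
python3 - <<'E'
from h import *
R=frame(-7,45);delta(np.array([.452,-.263,.125])+.019*R[:,2],R)
E
```

```text
d [-0.0011  0.0009  0.1294] w [-0.0039 -0.0015 -0.0038] t 0.7667 q [ 0.96  0.68 -0.11  1.55 -0.49  1.5  -0.66] F [ 0.6  0.5 -0.6] w 0.0851
```

Call:
move_arm([
  {"dx":-0.001,"dy":0.001,"dz":0.03,"wx":-0.004,"wz":-0.004,"claw":-1},
  {"dx":-0.001,"dy":0.001,"dz":0.06,"wx":-0.004,"wz":-0.004,"claw":-1},
  {"dx":-0.001,"dy":0.001,"dz":0.09,"wx":-0.004,"wz":-0.004,"claw":-1},
  {"dx":-0.001,"dy":0.001,"dz":0.115,"wx":-0.004,"wz":-0.004,"claw":-1},
  {"dx":-0.001,"dy":0.001,"dz":0.129,"wx":-0.004,"wz":-0.004,"claw":-1},
  {"dx":-0.001,"dy":0.001,"dz":0.129,"wx":-0.004,"wz":-0.004,"claw":0},
  {"dx":-0.001,"dy":0.001,"dz":0.129,"wx":-0.004,"wz":-0.004,"claw":1},
  {"dx":-0.001,"dy":0.001,"dz":0.129,"wx":-0.004,"wz":-0.004,"claw":1},
], force=60)

```text
invalid input at $.targets[0]: expected keys dx, dy, dz, wx, wy, wz, claw
```

Call:
move_arm([
  {"claw":1},
  {"claw":1},
  {"claw":1},
  {"claw":1},
  {"claw":1},
  {"claw":1},
  {"claw":1},
  {"claw":1},
], force=100)

```text
invalid input at $.targets[0]: expected keys dx, dy, dz, wx, wy, wz, claw
```

Call:
move_arm([
  {"dx":-0.001,"dy":0.001,"dz":0.03,"wx":-0.004,"wy":0,"wz":-0.004,"claw":-1},
  {"dx":-0.001,"dy":0.001,"dz":0.06,"wx":-0.004,"wy":0,"wz":-0.004,"claw":-1},
  {"dx":-0.001,"dy":0.001,"dz":0.09,"wx":-0.004,"wy":0,"wz":-0.004,"claw":-1},
  {"dx":-0.001,"dy":0.001,"dz":0.115,"wx":-0.004,"wy":0,"wz":-0.004,"claw":-1},
  {"dx":-0.001,"dy":0.001,"dz":0.129,"wx":-0.004,"wy":0,"wz":-0.004,"claw":-1},
  {"dx":-0.001,"dy":0.001,"dz":0.129,"wx":-0.004,"wy":0,"wz":-0.004,"claw":0},
  {"dx":-0.001,"dy":0.001,"dz":0.129,"wx":-0.004,"wy":0,"wz":-0.004,"claw":1},
  {"dx":-0.001,"dy":0.001,"dz":0.129,"wx":-0.004,"wy":0,"wz":-0.004,"claw":1},
], force=60)

```text
clock: 1.43
eef_pos: [0.4528, -0.2533, 0.1126]
eef_rot: [[0.993, -0.083, 0.088], [-0.121, -0.707, 0.697], [0.005, -0.702, -0.712]]
wrist_force: [0.1, 0.4, -0.3]
grip_width: 0.0515
```

Call:
move_arm([
  {"dx":0,"dy":0,"dz":0,"wx":0,"wy":0,"wz":0,"claw":1},
  {"dx":0,"dy":0,"dz":0,"wx":0,"wy":0,"wz":0,"claw":1},
  {"dx":0,"dy":0,"dz":0,"wx":0,"wy":0,"wz":0,"claw":1},
  {"dx":0,"dy":0,"dz":0,"wx":0,"wy":0,"wz":0,"claw":1},
  {"dx":0,"dy":0,"dz":0,"wx":0,"wy":0,"wz":0,"claw":1},
  {"dx":0,"dy":0,"dz":0,"wx":0,"wy":0,"wz":0,"claw":1},
  {"dx":0,"dy":0,"dz":0,"wx":0,"wy":0,"wz":0,"claw":1},
  {"dx":0,"dy":0,"dz":0,"wx":0,"wy":0,"wz":0,"claw":1},
], force=110)

```text
clock: 2.1
eef_pos: [0.4528, -0.2531, 0.1132]
eef_rot: [[0.993, -0.082, 0.088], [-0.121, -0.707, 0.697], [0.005, -0.703, -0.712]]
wrist_force: [-1.1, -3.6, 5.5]
grip_width: 0.0159
```

```bash
python3 - <<'E'
from h import *
R=frame(-7,45);s=get_state();delta(np.array(s["eef_pos"])+[0,0,.13],np.array(s["eef_rot"]))
R=frame(-10,45);delta(np.array([.36,-.1,.25])+.019*R[:,2],R)
E
```

```text
d [ 0.0007 -0.0913 -0.0925] w [0. 0. 0.] t 2.1 q [ 0.9   0.71 -0.15  1.75 -0.54  1.25 -0.61] F [-1.1 -3.6  5.5] w 0.0159
d [-0.1093 -0.1968  0.0202] w [0.0063 0.0341 0.0415] t 2.1 q [ 0.9   0.71 -0.15  1.75 -0.54  1.25 -0.61] F [-1.1 -3.6  5.5] w 0.0159
```

Call:
move_arm([
  {"dx":0,"dy":-0.01,"dz":-0.01,"wx":0,"wy":0,"wz":0,"claw":1},
  {"dx":0,"dy":-0.03,"dz":-0.03,"wx":0,"wy":0,"wz":0,"claw":1},
  {"dx":0,"dy":-0.055,"dz":-0.055,"wx":0,"wy":0,"wz":0,"claw":1},
  {"dx":0,"dy":-0.08,"dz":-0.08,"wx":0,"wy":0,"wz":0,"claw":1},
  {"dx":-0.02,"dy":-0.105,"dz":-0.07,"wx":0,"wy":0.01,"wz":0.01,"claw":1},
  {"dx":-0.045,"dy":-0.13,"dz":-0.045,"wx":0.003,"wy":0.02,"wz":0.02,"claw":1},
  {"dx":-0.07,"dy":-0.155,"dz":-0.02,"wx":0.006,"wy":0.03,"wz":0.03,"claw":1},
  {"dx":-0.09,"dy":-0.175,"dz":0.0,"wx":0.006,"wy":0.034,"wz":0.04,"claw":1},
], force=110)

```text
clock: 2.77
eef_pos: [0.376, -0.1156, 0.2353]
eef_rot: [[0.985, -0.122, 0.121], [-0.172, -0.697, 0.696], [-0.0, -0.707, -0.707]]
wrist_force: [-0.4, 0.5, -1.6]
grip_width: 0.0161
```

```bash
cat >> h.py <<'E'
def turner(zlo,xr,yr,view=None):
    """measure blade & handle in tool frame from both cams"""
    for nm in("scene","side"):
        p,d,P=cloud(nm);s=get_state();R=np.array(s["eef_rot"]);t=np.array(s["eef_pos"])
        if view: cv2.imwrite(f"pics/{view}_{nm}.png",p[:,:,::-1])
        X,Y,Z=P[...,0],P[...,1],P[...,2]
        m=(X>xr[0])&(X<xr[1])&(Y>yr[0])&(Y<yr[1])&(Z>zlo)&(p.max(-1)<120)
        n,l,ss,_=cv2.connectedComponentsWithStats(m.astype(np.uint8))
        if n<2: print(nm,"none");continue
        q=P[l==1+ss[1:,4].argmax()]; c=np.median(q,0); q=q[np.linalg.norm(q-c,axis=1)<.09]
        u,sv,v=np.linalg.svd(q-q.mean(0),full_matrices=False);nn=v[2]*np.sign(v[2][2])
        r=cv2.minAreaRect(q[:,:2].astype(np.float32)*1000)
        print(nm,len(q),"c",np.round(r[0],1),"sz",np.round(r[1],1),round(r[2],1),"z",np.median(q[:,2]).round(4),"n",nn.round(3),"rms",(sv[2]/len(q)**.5).round(4))
E
python3 - <<'E'
from h import *
delta([0.4,0,0.2],frame(-10,45)); s=get_state();print(s["eef_pos"])
R=np.array(s["eef_rot"]);g=s["eef_pos"]-.019*R[:,2];u=R[:,0];print("grip",g,"yaw",np.degrees(np.arctan2(u[1],u[0])),"pitch",np.degrees(u[2]))
b=g+.133*u;print("pred blade xy",b)
turner(.12,(b[0]-.06,b[0]+.09),(b[1]-.06,b[1]+.06),"lift")
E
```

```text
d [ 0.0039 -0.0585  0.1084] w [0.0003 0.0018 0.0012] t 2.7667 q [ 0.89  0.31 -0.21  2.08 -0.64  1.26 -0.71] F [-0.4  0.5 -1.6] w 0.0161
[ 0.37596281 -0.1155956   0.2352979 ]
grip [ 0.37366406 -0.12882909  0.2487363 ] yaw -9.878475136717032 pitch -0.024121592204208335
pred blade xy [ 0.50469217 -0.15164643  0.2486803 ]
scene 829 c [ 507.7 -150. ] sz [ 58.5 117.5] 80.2 z 0.204 n [ 0.037 -0.017  0.999] rms 0.0038
side 726 c [ 500.5 -138.9] sz [ 63.5 113.2] 80.5 z 0.2029 n [ 0.077 -0.     0.997] rms 0.0054
```

```bash
python3 - <<'E'
from h import *
q=np.array(get_state()["q"]);print(fk(q)[0])
R=frame(-9.5,45)
for g in [(.345,.0,.2),(.345,.067,.17),(.335,.068,.13),(.335,.068,.103),(.33,.069,.103)]:
    q,e,er=ik(np.array(g)+.019*R[:,2],R,q);print(g,q.round(2),round(e,1),round(er,3))
delta(np.array((.34,0.02,.17))+.019*R[:,2],R)
E
```

```text
[ 0.37247607 -0.11097511  0.2347202 ]
(0.345, 0.0, 0.2) [ 0.79  0.27 -0.33  2.33 -0.81  1.01 -0.67] 0.0 0.0
(0.345, 0.067, 0.17) [ 0.7   0.31 -0.42  2.41 -0.96  0.84 -0.64] 0.0 0.0
(0.335, 0.068, 0.13) [ 0.73  0.42 -0.45  2.44 -1.    0.73 -0.52] 0.0 0.0
(0.335, 0.068, 0.103) [ 0.78  0.52 -0.5   2.44 -1.02  0.64 -0.47] 0.0 0.0
(0.33, 0.069, 0.103) [ 0.96  0.58 -0.7   2.44 -0.88  0.55 -0.59] 0.0 0.0
d [-0.054  -0.041   0.1534] w [-0.0033  0.0033 -0.0041] t 2.8667 q [ 0.89  0.31 -0.22  2.09 -0.64  1.26 -0.71] F [ 0.4 -1.  -1.8] w 0.016
```

Call:
move_arm([
  {"dx":-0.014,"dy":-0.01,"dz":0.02,"wx":0,"wy":0,"wz":0,"claw":1},
  {"dx":-0.025,"dy":-0.02,"dz":0.045,"wx":0,"wy":0,"wz":0,"claw":1},
  {"dx":-0.035,"dy":-0.028,"dz":0.07,"wx":0,"wy":0,"wz":0,"claw":1},
  {"dx":-0.045,"dy":-0.036,"dz":0.095,"wx":0,"wy":0,"wz":0,"claw":1},
  {"dx":-0.054,"dy":-0.041,"dz":0.12,"wx":-0.003,"wy":0.003,"wz":-0.004,"claw":1},
  {"dx":-0.054,"dy":-0.041,"dz":0.14,"wx":-0.003,"wy":0.003,"wz":-0.004,"claw":1},
  {"dx":-0.054,"dy":-0.041,"dz":0.153,"wx":-0.003,"wy":0.003,"wz":-0.004,"claw":1},
  {"dx":-0.054,"dy":-0.041,"dz":0.153,"wx":-0.003,"wy":0.003,"wz":-0.004,"claw":1},
], force=110)

```text
clock: 3.53
eef_pos: [0.3471, 0.0287, 0.1554]
eef_rot: [[0.986, -0.117, 0.12], [-0.167, -0.698, 0.696], [0.003, -0.706, -0.708]]
wrist_force: [-1.1, 0.4, -2.1]
grip_width: 0.016
```

```bash
python3 - <<'E'
from h import *
R=frame(-9.5,45)
s=get_state();print(s["eef_pos"]-.019*np.array(s["eef_rot"])[:,2])
delta(np.array((.337,0.068,.13))+.019*R[:,2],R)
delta(np.array((.337,0.068,.103))+.019*R[:,2],R)
E
```

```text
[0.34477181 0.01546562 0.16887347]
d [-0.0166 -0.0083  0.0631] w [ 0.001  -0.0037  0.0003] t 3.5333 q [ 0.77  0.33 -0.35  2.37 -0.86  0.91 -0.61] F [-1.1  0.4 -2.1] w 0.016
d [-0.0167  0.0107  0.0823] w [ 0.001  -0.0037  0.0003] t 3.5333 q [ 0.77  0.33 -0.35  2.37 -0.86  0.91 -0.61] F [-1.1  0.4 -2.1] w 0.016
```

Call:
move_arm([
  {"dx":-0.008,"dy":-0.004,"dz":0.018,"wx":0,"wy":0,"wz":0,"claw":1},
  {"dx":-0.014,"dy":-0.007,"dz":0.04,"wx":0,"wy":0,"wz":0,"claw":1},
  {"dx":-0.0165,"dy":-0.008,"dz":0.063,"wx":0.001,"wy":-0.004,"wz":0,"claw":1},
  {"dx":-0.0165,"dy":-0.008,"dz":0.063,"wx":0.001,"wy":-0.004,"wz":0,"claw":1},
  {"dx":-0.0165,"dy":0,"dz":0.071,"wx":0.001,"wy":-0.004,"wz":0,"claw":1},
  {"dx":-0.0165,"dy":0.0107,"dz":0.082,"wx":0.001,"wy":-0.004,"wz":0,"claw":1},
  {"dx":-0.0165,"dy":0.0107,"dz":0.082,"wx":0.001,"wy":-0.004,"wz":0,"claw":1},
  {"dx":-0.0165,"dy":0.0107,"dz":0.082,"wx":0.001,"wy":-0.004,"wz":0,"claw":1},
], force=110)

```text
clock: 4.2
eef_pos: [0.3413, 0.0784, 0.0905]
eef_rot: [[0.985, -0.119, 0.121], [-0.17, -0.697, 0.697], [0.002, -0.707, -0.707]]
wrist_force: [0.0, -0.3, -1.2]
grip_width: 0.016
```

```bash
python3 - <<'E'
from h import *
R=frame(-9.5,45)
s=get_state();print(s["eef_pos"]-.019*np.array(s["eef_rot"])[:,2])
delta(np.array((.4435,0.050,.103))+.019*R[:,2],R)
for n in("scene","side"):
    p,d,P=cloud(n); r=(slice(190,340),slice(240,440)) if n=="scene" else (slice(190,340),slice(220,420))
    cv2.imwrite(f"pics/pre_{n}.png",cv2.resize(p[r][:,:,::-1],None,fx=2.5,fy=2.5,interpolation=cv2.INTER_CUBIC))
a=cv2.imread("pics/pre_scene.png");b=cv2.imread("pics/pre_side.png");cv2.imwrite("pics/pre.png",cv2.resize(np.vstack([a,b]),(400,600)))
E
```

```text
[0.3389922  0.06515767 0.10396215]
d [ 0.1055 -0.0012  0.0028] w [ 0.0002 -0.0044 -0.0022] t 4.2 q [ 0.81  0.53 -0.54  2.44 -0.99  0.63 -0.49] F [ 0.  -0.3 -1.2] w 0.016
```

View pics/pre.png

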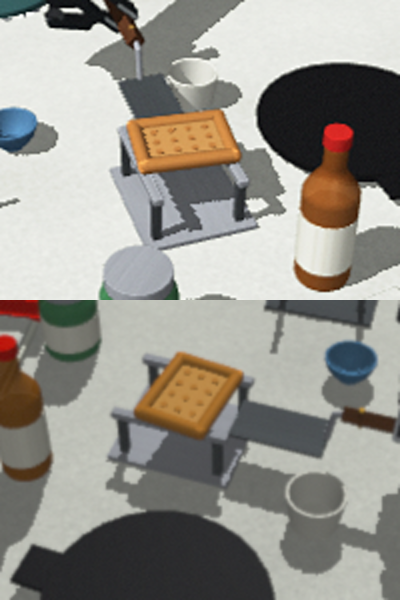

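The blade is level, between the rails and just in front of the loaf (tip near (150,95) in the upper crop). Inserting it now.

Call:
move_arm([
  {"dx":0.015,"dy":0,"dz":0,"wx":0,"wy":-0.004,"wz":-0.002,"claw":1},
  {"dx":0.03,"dy":0,"dz":0,"wx":0,"wy":-0.004,"wz":-0.002,"claw":1},
  {"dx":0.048,"dy":-0.001,"dz":0.001,"wx":0,"wy":-0.004,"wz":-0.002,"claw":1},
  {"dx":0.066,"dy":-0.001,"dz":0.001,"wx":0,"wy":-0.004,"wz":-0.002,"claw":1},
  {"dx":0.084,"dy":-0.001,"dz":0.002,"wx":0,"wy":-0.004,"wz":-0.002,"claw":1},
  {"dx":0.1,"dy":-0.001,"dz":0.002,"wx":0,"wy":-0.004,"wz":-0.002,"claw":1},
  {"dx":0.1055,"dy":-0.001,"dz":0.003,"wx":0,"wy":-0.004,"wz":-0.002,"claw":1},
  {"dx":0.1055,"dy":-0.001,"dz":0.003,"wx":0,"wy":-0.004,"wz":-0.002,"claw":1},
], force=110)

```text
clock: 4.97
eef_pos: [0.4464, 0.0639, 0.0896]
eef_rot: [[0.987, -0.114, 0.117], [-0.163, -0.699, 0.696], [0.003, -0.706, -0.709]]
wrist_force: [0.1, -0.3, -3.1]
grip_width: 0.016
```

```bash
python3 - <<'E'
from h import *
R=frame(-9.5,45)
s=get_state();print(s["eef_pos"]-.019*np.array(s["eef_rot"])[:,2])
delta(np.array((.4435,0.050,.17))+.019*R[:,2],R)
E
```

```text
[0.44416565 0.05070304 0.10306486]
d [-0.0004 -0.0467 -0.048 ] w [ 0.0022 -0.0008  0.0035] t 4.9667 q [ 0.68  0.6  -0.47  2.21 -0.89  0.69 -0.68] F [ 0.1 -0.3 -3.1] w 0.016
```

Call:
move_arm([
  {"dx":0,"dy":-0.003,"dz":-0.003,"wx":0,"wy":0,"wz":0.002,"claw":1},
  {"dx":0,"dy":-0.006,"dz":-0.006,"wx":0,"wy":0,"wz":0.002,"claw":1},
  {"dx":0,"dy":-0.009,"dz":-0.009,"wx":0,"wy":0,"wz":0.002,"claw":1},
  {"dx":0,"dy":-0.014,"dz":-0.014,"wx":0,"wy":0,"wz":0.002,"claw":1},
  {"dx":0,"dy":-0.021,"dz":-0.021,"wx":0,"wy":0,"wz":0.002,"claw":1},
  {"dx":0,"dy":-0.03,"dz":-0.03,"wx":0,"wy":0,"wz":0.002,"claw":1},
  {"dx":0,"dy":-0.04,"dz":-0.041,"wx":0,"wy":0,"wz":0.003,"claw":1},
  {"dx":0,"dy":-0.047,"dz":-0.048,"wx":0,"wy":0,"wz":0.003,"claw":1},
], force=110)

```text
clock: 5.63
eef_pos: [0.4448, 0.0636, 0.1576]
eef_rot: [[0.986, -0.118, 0.116], [-0.166, -0.698, 0.696], [-0.001, -0.706, -0.708]]
wrist_force: [0.1, -0.7, -2.7]
grip_width: 0.0162
```

```bash
cat >> h.py <<'E'
def loaf(zlo,zhi,xr=(.4,.75),yr=(-.1,.45)):
    for nm in("scene","side"):
        p,d,P=cloud(nm);h=cv2.cvtColor(p,cv2.COLOR_RGB2HSV);X,Y,Z=P[...,0],P[...,1],P[...,2]
        m=(X>xr[0])&(X<xr[1])&(Y>yr[0])&(Y<yr[1])&(Z>zlo)&(Z<zhi)&(h[...,1]>110)&(h[...,0]>5)&(h[...,0]<22)&(h[...,2]>90)
        n,l,ss,_=cv2.connectedComponentsWithStats(m.astype(np.uint8))
        if n<2: print(nm,"none");continue
        q=P[l==1+ss[1:,4].argmax()];u,sv,v=np.linalg.svd(q-q.mean(0),full_matrices=False)
        r=cv2.minAreaRect(q[:,:2].astype(np.float32)*1000);print(nm,len(q),"c",np.round(r[0],1),"sz",np.round(r[1],1),round(r[2],1),"z",np.median(q[:,2]).round(4),"n",v[2].round(3))
        yield p
E
python3 - <<'E'
from h import *
s=get_state();print(s["eef_pos"]-.019*np.array(s["eef_rot"])[:,2],s["wrist_force"],s["clock"])
ps=list(loaf(.12,.2))
cv2.imwrite("pics/lifted.png",np.hstack([ps[0][150:350,230:430],ps[1][150:350,220:420]])[:,:,::-1].repeat(2,0).repeat(2,1))
R=frame(0,45);q=np.array(s["q"])
for g,y in[((.44,.1,.2),-5),((.44,.16,.2),0),((.44,.19,.2),0)]:
    R=frame(y,45);q,e,er=ik(np.array(g)+.019*R[:,2],R,q);print(g,q.round(2),round(e,1))
E
```

```text
[0.44254688 0.05039927 0.17109068] [ 0.09184874 -0.74861314 -2.69755438] 5.6333
scene 1403 c [587.4  26. ] sz [116.4  91.8] 73.7 z 0.1377 n [-0.025  0.006 -1.   ]
side 1426 c [584.6  29.4] sz [116.7  89.6] 74.5 z 0.1395 n [-0.011  0.001 -1.   ]
(0.44, 0.1, 0.2) [ 0.62  0.39 -0.51  2.18 -0.84  0.86 -0.88] 0.0
(0.44, 0.16, 0.2) [ 0.51  0.41 -0.56  2.16 -0.84  0.82 -0.93] 0.0
(0.44, 0.19, 0.2) [ 0.47  0.41 -0.58  2.17 -0.87  0.77 -0.96] 0.0
```

View pics/lifted.png

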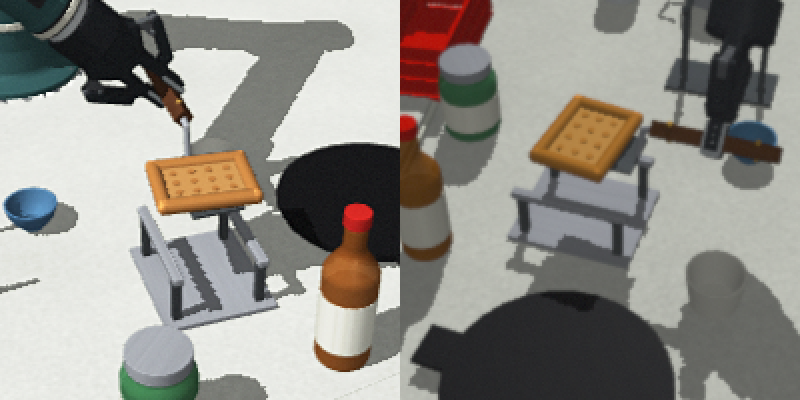

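Loaf is lifted clear and level on the blade, its centre 12 mm ahead of the blade's. Next: carry it to the griddle and plan the roll.

```bash
cat >> h.py <<'E'
G=np.array([.571,.278,.024]);YAW=4
def pose(phi,C,along=-.145,yaw=YAW):
    """C=(lateral, z) of blade top centre relative to griddle-centre lateral / world z"""
    y=np.radians(yaw);u=np.array([np.cos(y),np.sin(y),0]);l=np.array([-np.sin(y),np.cos(y),0]);f=np.radians(phi)
    H=np.array([G[0],G[1],0])+along*u+(C[0]+.043*np.sin(f))*l+np.array([0,0,C[1]+.043*np.cos(f)])
    R=frame(yaw,45-phi); return H+.019*R[:,2],R
def hinge(phi,d,E=-.083):
    f=np.radians(phi); return (E-d*np.cos(f),.024+d*np.sin(f))
def rows(ps):
    s=log();R0=np.array(s["eef_rot"]);p0=np.array(s["eef_pos"]);q=np.array(s["q"])
    for p,R in ps:
        q1,e,er=ik(p,R,q); print((R0.T@(p-p0)).round(4),Ro.from_matrix(R0.T@R).as_rotvec().round(3),"q",q1.round(2),round(e,1),"rate",(np.abs(q1-q)*12).max().round(2)); q=q1
E
python3 - <<'E'
from h import *
rows([pose(0,(-.2,.15),yaw=-3),pose(0,(-.149,.14)),pose(0,(-.149,.1)),pose(0,(-.149,.076))]+[pose(f,(-.149,.076)) for f in range(5,41,5)]+[pose(f,hinge(f,.084)) for f in range(45,116,5)])
E
```

```text
[-0.0346 -0.0372  0.0059] [ 0.003 -0.082 -0.079] q [ 0.65  0.38 -0.5   2.21 -0.81  0.89 -0.83] 0.0 rate 0.7
[-0.021  -0.0557  0.0385] [ 0.003 -0.168 -0.166] q [ 0.55  0.46 -0.51  2.14 -0.75  0.89 -0.86] 0.0 rate 1.16
[-0.0211 -0.0275  0.0669] [ 0.003 -0.168 -0.166] q [ 0.55  0.54 -0.51  2.15 -0.76  0.81 -0.8 ] 0.0 rate 1.02
[-0.0211 -0.0106  0.0839] [ 0.003 -0.168 -0.166] q [ 0.54  0.6  -0.51  2.15 -0.76  0.76 -0.76] 0.0 rate 0.64
[-0.0217 -0.0114  0.0865] [-0.084 -0.161 -0.173] q [ 0.48  0.55 -0.48  2.16 -0.73  0.71 -0.84] 0.0 rate 0.97
[-0.0223 -0.012   0.0892] [-0.171 -0.153 -0.18 ] q [ 0.4   0.5  -0.45  2.17 -0.68  0.67 -0.94] 0.0 rate 1.14
[-0.0228 -0.0124  0.092 ] [-0.258 -0.145 -0.187] q [ 0.31  0.46 -0.41  2.18 -0.61  0.64 -1.05] 0.0 rate 1.32
[-0.0233 -0.0125  0.0948] [-0.345 -0.137 -0.194] q [ 0.21  0.42 -0.36  2.18 -0.53  0.6  -1.17] 0.0 rate 1.5
[-0.0238 -0.0124  0.0976] [-0.431 -0.129 -0.2  ] q [ 0.1   0.4  -0.3   2.18 -0.43  0.58 -1.31] 0.0 rate 1.67
[-0.0242 -0.012   0.1004] [-0.518 -0.121 -0.206] q [-0.02  0.38 -0.23  2.18 -0.33  0.57 -1.46] 0.0 rate 1.81
[-0.0245 -0.
[... 1149 characters left out ...]
1.9   0.44  1.15 -2.6 ] 0.0 rate 0.85
[-0.0404 -0.0594  0.148 ] [-1.56e+00 -1.00e-03 -2.62e-01] q [-1.    0.7   0.17  1.86  0.46  1.22 -2.63] 0.0 rate 0.84
[-0.0418 -0.0616  0.1541] [-1.647  0.01  -0.265] q [-1.03  0.75  0.18  1.81  0.47  1.29 -2.65] 0.0 rate 0.83
[-0.0431 -0.0632  0.1605] [-1.733  0.022 -0.268] q [-1.06  0.81  0.2   1.77  0.48  1.36 -2.67] 0.0 rate 0.82
[-0.0444 -0.0643  0.1669] [-1.82   0.034 -0.27 ] q [-1.09  0.88  0.21  1.73  0.49  1.42 -2.69] 0.0 rate 0.81
[-0.0456 -0.0647  0.1735] [-1.907  0.046 -0.272] q [-1.11  0.94  0.22  1.69  0.49  1.49 -2.7 ] 0.0 rate 0.79
[-0.0467 -0.0646  0.1801] [-1.994  0.059 -0.274] q [-1.13  1.    0.23  1.64  0.5   1.55 -2.7 ] 0.0 rate 0.78
```

Call:
move_arm([
  {"dx":-0.01,"dy":-0.012,"dz":0.002,"wx":0,"wy":-0.025,"wz":-0.025,"claw":1},
  {"dx":-0.022,"dy":-0.025,"dz":0.004,"wx":0.001,"wy":-0.055,"wz":-0.053,"claw":1},
  {"dx":-0.034,"dy":-0.037,"dz":0.007,"wx":0.003,"wy":-0.082,"wz":-0.079,"claw":1},
  {"dx":-0.03,"dy":-0.043,"dz":0.018,"wx":0.003,"wy":-0.11,"wz":-0.11,"claw":1},
  {"dx":-0.025,"dy":-0.05,"dz":0.028,"wx":0.003,"wy":-0.14,"wz":-0.138,"claw":1},
  {"dx":-0.021,"dy":-0.0557,"dz":0.0385,"wx":0.003,"wy":-0.168,"wz":-0.166,"claw":1},
  {"dx":-0.021,"dy":-0.045,"dz":0.049,"wx":0.003,"wy":-0.168,"wz":-0.166,"claw":1},
  {"dx":-0.021,"dy":-0.035,"dz":0.06,"wx":0.003,"wy":-0.168,"wz":-0.166,"claw":1},
], force=110)

```text
clock: 6.4
eef_pos: [0.4349, 0.1355, 0.1387]
eef_rot: [[0.997, 0.052, -0.054], [0.075, -0.703, 0.707], [-0.001, -0.709, -0.705]]
wrist_force: [-0.6, -0.9, -3.8]
grip_width: 0.0164
```

```bash
python3 - <<'E'
from h import *
s=get_state();print(s["wrist_force"],s["clock"])
list(loaf(.07,.2,yr=(0,.35)))
rows([pose(0,(-.149,.076))]+[pose(f,(-.149,.076)) for f in range(5,41,5)])
b=pose(0,(-.149,.076))
E
```

```text
[-0.55366585 -0.91984873 -3.81709367] 6.4
scene 1289 c [581.5 135.7] sz [117.3  90.7] 89.3 z 0.1188 n [-0.022  0.009 -1.   ]
side 1760 c [575.3 138. ] sz [119.2  90. ] 88.5 z 0.1153 n [-0.02   0.006 -1.   ]
[0.0029 0.0243 0.0205] [-0.004  0.008 -0.002] q [ 0.55  0.6  -0.51  2.15 -0.76  0.76 -0.76] 0.0 rate 0.85
[0.0029 0.0234 0.0232] [-0.092  0.008 -0.002] q [ 0.48  0.55 -0.48  2.16 -0.72  0.71 -0.84] 0.0 rate 0.97
[0.003  0.0228 0.0259] [-0.179  0.008 -0.002] q [ 0.4   0.5  -0.45  2.17 -0.67  0.67 -0.94] 0.0 rate 1.14
[0.003  0.0224 0.0287] [-0.266  0.008 -0.001] q [ 0.31  0.46 -0.41  2.18 -0.61  0.63 -1.05] 0.0 rate 1.31
[0.003  0.0223 0.0316] [-0.353  0.008 -0.001] q [ 0.21  0.43 -0.36  2.18 -0.53  0.6  -1.17] 0.0 rate 1.5
[0.003  0.0224 0.0344] [-0.441  0.008 -0.001] q [ 0.1   0.4  -0.3   2.18 -0.43  0.58 -1.31] 0.0 rate 1.67
[0.003  0.0227 0.0372] [-0.528  0.008 -0.   ] q [-0.02  0.38 -0.23  2.18 -0.32  0.57 -1.46] 0.0 rate 1.81
[0.0031 0.0233 0.04  ] [-0.615  0.008  0.   ] q [-0.14  0.37 -0.16  2.18 -0.21  0.57 -1.62] 0.0 rate 1.88
[0.0031 0.0242 0.0427] [-0.703  0.008  0.   ] q [-0.27  0.37 -0.09  2.17 -0.09  0.58 -1.78] 0.0 rate 1.86
```

Call:
move_arm([
  {"dx":0.002,"dy":0.012,"dz":0.01,"wx":0,"wy":0.004,"wz":0,"claw":1},
  {"dx":0.003,"dy":0.024,"dz":0.0205,"wx":-0.004,"wy":0.008,"wz":-0.002,"claw":1},
  {"dx":0.003,"dy":0.024,"dz":0.022,"wx":-0.05,"wy":0.008,"wz":-0.002,"claw":1},
  {"dx":0.003,"dy":0.0234,"dz":0.0235,"wx":-0.11,"wy":0.008,"wz":-0.002,"claw":1},
  {"dx":0.003,"dy":0.0228,"dz":0.026,"wx":-0.18,"wy":0.008,"wz":-0.002,"claw":1},
  {"dx":0.003,"dy":0.0224,"dz":0.0287,"wx":-0.266,"wy":0.008,"wz":-0.001,"claw":1},
  {"dx":0.003,"dy":0.0223,"dz":0.0316,"wx":-0.353,"wy":0.008,"wz":-0.001,"claw":1},
  {"dx":0.003,"dy":0.0223,"dz":0.033,"wx":-0.4,"wy":0.008,"wz":-0.001,"claw":1},
], force=110)

```text
clock: 7.17
eef_pos: [0.4366, 0.1437, 0.101]
eef_rot: [[0.998, 0.067, -0.022], [0.07, -0.924, 0.376], [0.005, -0.376, -0.926]]
wrist_force: [-0.1, -0.2, -3.6]
grip_width: 0.0159
```

```bash
python3 - <<'E'
from h import *
s=get_state();print(s["eef_pos"],s["clock"]);R=np.array(s["eef_rot"]);print("phi",45-np.degrees(np.arcsin(R[:,2]@[-.07,.998,0])))
list(loaf(.03,.2,yr=(0,.35)))
rows([pose(f,(-.149,.076)) for f in (26,30,34,38,42)])
E
```

```text
[0.43663035 0.14368313 0.1010177 ] 7.1667
phi 22.882743194717627
scene 885 c [584.1 138. ] sz [110.   89.3] 88.3 z 0.0886 n [ 0.004 -0.374 -0.928]
side 2094 c [581.2 144.2] sz [109.6  92.3] 89.8 z 0.0848 n [ 0.021 -0.382 -0.924]
[-0.0014  0.0018  0.0039] [-0.057 -0.003  0.005] q [ 0.07  0.39 -0.28  2.18 -0.41  0.58 -1.34] 0.0 rate 1.13
[-0.0014  0.0012  0.0061] [-0.127 -0.004  0.005] q [-0.02  0.38 -0.23  2.18 -0.33  0.57 -1.46] 0.0 rate 1.46
[-0.0014  0.0008  0.0083] [-0.196 -0.004  0.005] q [-0.12  0.37 -0.17  2.18 -0.23  0.57 -1.59] 0.0 rate 1.5
[-0.0014  0.0005  0.0105] [-0.266 -0.004  0.005] q [-0.22  0.37 -0.12  2.17 -0.14  0.58 -1.71] 0.0 rate 1.5
[-0.0014  0.0004  0.0128] [-0.336 -0.004  0.005] q [-0.31  0.37 -0.06  2.17 -0.05  0.59 -1.83] 0.0 rate 1.46
```

```bash
python3 - <<'E'
from h import *
rows([pose(f,(-.149,.068)) for f in (25,27,29,31,33,35,37,38)])
E
```

```text
[-0.0014  0.005   0.0107] [-0.039 -0.003  0.005] q [ 0.1   0.41 -0.3   2.19 -0.44  0.56 -1.3 ] 0.0 rate 0.67
[-0.0014  0.0047  0.0118] [-0.074 -0.004  0.005] q [ 0.05  0.41 -0.27  2.19 -0.4   0.56 -1.36] 0.0 rate 0.7
[-0.0014  0.0044  0.0129] [-0.109 -0.004  0.005] q [-0.    0.4  -0.24  2.19 -0.36  0.55 -1.42] 0.0 rate 0.72
[-0.0014  0.0041  0.014 ] [-0.144 -0.004  0.005] q [-0.05  0.39 -0.21  2.19 -0.31  0.55 -1.48] 0.0 rate 0.74
[-0.0014  0.0039  0.0151] [-0.179 -0.004  0.005] q [-0.1   0.39 -0.18  2.18 -0.27  0.55 -1.54] 0.0 rate 0.75
[-0.0014  0.0037  0.0162] [-0.214 -0.004  0.005] q [-0.16  0.38 -0.15  2.18 -0.22  0.55 -1.61] 0.0 rate 0.75
[-0.0014  0.0036  0.0174] [-0.249 -0.004  0.005] q [-0.21  0.38 -0.12  2.18 -0.17  0.55 -1.67] 0.0 rate 0.75
[-0.0014  0.0035  0.0179] [-0.266 -0.004  0.005] q [-0.23  0.38 -0.1   2.18 -0.15  0.56 -1.7 ] 0.0 rate 0.37
```

Call:
move_arm([
  {"dx":-0.0014,"dy":0.005,"dz":0.0107,"wx":-0.039,"wy":-0.003,"wz":0.005,"claw":1},
  {"dx":-0.0014,"dy":0.0047,"dz":0.0118,"wx":-0.074,"wy":-0.004,"wz":0.005,"claw":1},
  {"dx":-0.0014,"dy":0.0044,"dz":0.0129,"wx":-0.109,"wy":-0.004,"wz":0.005,"claw":1},
  {"dx":-0.0014,"dy":0.0041,"dz":0.014,"wx":-0.144,"wy":-0.004,"wz":0.005,"claw":1},
  {"dx":-0.0014,"dy":0.0039,"dz":0.0151,"wx":-0.179,"wy":-0.004,"wz":0.005,"claw":1},
  {"dx":-0.0014,"dy":0.0037,"dz":0.0162,"wx":-0.214,"wy":-0.004,"wz":0.005,"claw":1},
  {"dx":-0.0014,"dy":0.0036,"dz":0.0174,"wx":-0.249,"wy":-0.004,"wz":0.005,"claw":1},
  {"dx":-0.0014,"dy":0.0035,"dz":0.0179,"wx":-0.266,"wy":-0.004,"wz":0.005,"claw":1},
], force=110)

```text
clock: 7.93
eef_pos: [0.4353, 0.1449, 0.0814]
eef_rot: [[0.998, 0.062, -0.011], [0.063, -0.991, 0.121], [-0.003, -0.121, -0.993]]
wrist_force: [0.7, 0.6, -4.0]
grip_width: 0.0156
```

```bash
python3 - <<'E'
from h import *
s=get_state();print(s["eef_pos"],s["wrist_force"],s["clock"]);R=np.array(s["eef_rot"]);print("phi",45-np.degrees(np.arcsin(R[:,2]@[-.07,.998,0])))
ps=list(loaf(.022,.2,yr=(0,.35)))
cv2.imwrite("pics/tilt.png",np.hstack([ps[0][150:350,270:470],ps[1][200:400,220:420]])[:,:,::-1].repeat(2,0).repeat(2,1))
E
```

```text
[0.43525856 0.14489792 0.08138556] [ 0.69370902  0.55467283 -3.98133173] 7.9333
phi 38.02986904860307
scene 670 c [581.9 139.1] sz [100.   88.6] 89.2 z 0.0746 n [-0.002 -0.545 -0.838]
side 2125 c [578.1 143.6] sz [89.2 97.6] 0.3 z 0.0677 n [-0.024  0.566  0.824]
```

View pics/tilt.png

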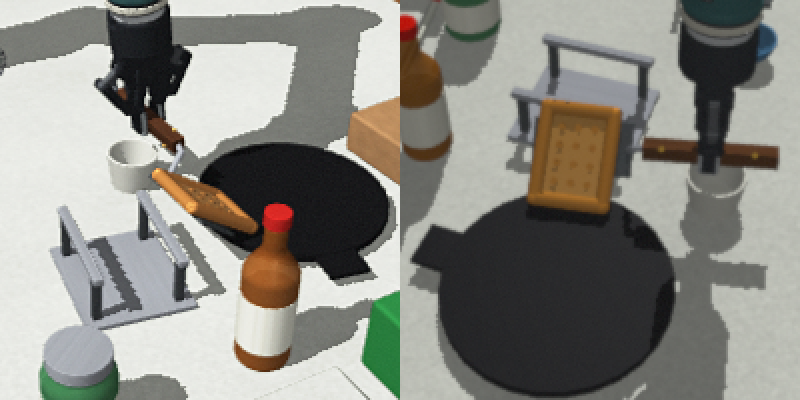

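```bash
cat >> h.py <<'E'
def edge():
    p,d,P=cloud("side");h=cv2.cvtColor(p,cv2.COLOR_RGB2HSV);X,Y,Z=P[...,0],P[...,1],P[...,2]
    m=(X>.54)&(X<.61)&(Y>0)&(Y<.4)&(Z>.022)&(Z<.25)&(h[...,1]>110)&(h[...,0]>5)&(h[...,0]<22)&(h[...,2]>60)
    for c in range(300,325,8):
        k=m[:,c]; q=P[k,c]
        if len(q)>3: print(c,"top",q[0].round(3),"mid",q[len(q)//2].round(3),"bot",q[-1].round(3))
E
python3 - <<'E'
from h import *
s=get_state();print(s["q"].round(2),s["eef_pos"])
edge()
E
```

```text
[-0.23  0.39 -0.1   2.18 -0.16  0.55 -1.69] [0.43535148 0.1451487  0.08139682]
300 top [0.602 0.097 0.102] mid [0.593 0.144 0.07 ] bot [0.584 0.191 0.037]
308 top [0.585 0.093 0.097] mid [0.576 0.144 0.066] bot [0.567 0.191 0.038]
316 top [0.566 0.095 0.099] mid [0.558 0.144 0.067] bot [0.55  0.19  0.033]
324 top [0.549 0.096 0.1  ] mid [0.545 0.12  0.085] bot [0.54  0.145 0.068]
```

The loaf's lower edge now rests on the griddle near y≈0.182, and its back leans on the blade's upper edge at about 34°. Next is the hinge motion.

```bash
python3 - <<'E'
from h import *
rows([pose(f,hinge(f,.068+(f-38)/52*.008,-.096)) for f in range(43,89,5)]+[pose(f,hinge(f,.077,-.096+(f-88)/20*.012)) for f in range(93,119,5)])
E
```

```text
[-0.0005 -0.0074 -0.0011] [-0.088  0.002 -0.007] q [-0.36  0.38 -0.03  2.17 -0.04  0.58 -1.86] 0.0 rate 1.94
[-0.0005 -0.0123 -0.0027] [-0.175  0.003 -0.007] q [-0.48  0.39  0.03  2.15  0.06  0.62 -2.  ] 0.0 rate 1.76
[-0.0006 -0.0175 -0.0038] [-0.262  0.003 -0.007] q [-0.58  0.4   0.08  2.13  0.15  0.68 -2.13] 0.0 rate 1.55
[-0.0006 -0.0227 -0.0045] [-0.35   0.003 -0.007] q [-0.67  0.42  0.11  2.1   0.23  0.74 -2.24] 0.0 rate 1.32
[-0.0007 -0.0281 -0.0047] [-0.437  0.004 -0.007] q [-0.74  0.46  0.14  2.08  0.29  0.8  -2.34] 0.0 rate 1.11
[-0.0007 -0.0336 -0.0045] [-0.524  0.004 -0.007] q [-0.81  0.49  0.16  2.05  0.34  0.87 -2.41] 0.0 rate 0.91
[-0.0007 -0.039  -0.0039] [-0.612  0.004 -0.007] q [-0.87  0.53  0.18  2.01  0.37  0.94 -2.47] 0.0 rate 0.84
[-0.0008 -0.0445 -0.0028] [-0.699  0.004 -0.006] q [-0.92  0.58  0.2   1.98  0.4   1.01 -2.52] 0.0 rate 0.84
[-0.0008 -0.0499 -0.0012] [-0.786  0.005 -0.006] q [-0.97  0.63  0.21  1.94  0.42  1.08 -2.56] 0.0 rate 0.84
[-0.0008 -0.0552  0.0008] [-0.873  0.005 -0.006] q [-1.01  0.68  0.22  1.9   0.44  1.15 -2.6 ] 0.0 rate 0.84
[-0.0009 -0.0634  0.0032] [-0.961  0.005 -0.006] q [-1.05  0.74  0.23  1.85  0.45  1.22 -2.62] 0.0 rate 0.89
[-0.0009 -0.0713  0.0073] [-1.048  0.006 -0.006] q [-1.08  0.8   0.24  1.81  0.45  1.29 -2.65] 0.0 rate 0.86
[-0.001  -0.0788  0.0118] [-1.135  0.006 -0.005] q [-1.11  0.86  0.25  1.76  0.46  1.37 -2.66] 0.0 rate 0.85
[-0.001  -0.0859  0.0167] [-1.222  0.006 -0.005] q [-1.13  0.93  0.26  1.71  0.47  1.44 -2.67] 0.0 rate 0.85
[-0.0011 -0.0926  0.0219] [-1.31   0.006 -0.005] q [-1.15  0.99  0.27  1.66  0.47  1.51 -2.68] 0.0 rate 0.84
[-0.0011 -0.0988  0.0274] [-1.397  0.007 -0.005] q [-1.17  1.06  0.28  1.61  0.48  1.57 -2.68] 0.0 rate 0.83
```

Call:
move_arm([
  {"dx":-0.0005,"dy":-0.0074,"dz":-0.001,"wx":-0.088,"wy":0.002,"wz":-0.007,"claw":1},
  {"dx":-0.0005,"dy":-0.0123,"dz":-0.0027,"wx":-0.175,"wy":0.003,"wz":-0.007,"claw":1},
  {"dx":-0.0006,"dy":-0.0175,"dz":-0.0038,"wx":-0.262,"wy":0.003,"wz":-0.007,"claw":1},
  {"dx":-0.0006,"dy":-0.0227,"dz":-0.0045,"wx":-0.35,"wy":0.003,"wz":-0.007,"claw":1},
  {"dx":-0.0007,"dy":-0.0281,"dz":-0.0047,"wx":-0.437,"wy":0.004,"wz":-0.007,"claw":1},
  {"dx":-0.0007,"dy":-0.0336,"dz":-0.0045,"wx":-0.524,"wy":0.004,"wz":-0.007,"claw":1},
  {"dx":-0.0007,"dy":-0.039,"dz":-0.0039,"wx":-0.612,"wy":0.004,"wz":-0.007,"claw":1},
  {"dx":-0.0008,"dy":-0.0445,"dz":-0.0028,"wx":-0.699,"wy":0.004,"wz":-0.006,"claw":1},
], force=120)

```text
clock: 8.75
eef_pos: [0.4325, 0.1886, 0.0898]
eef_rot: [[0.998, 0.056, 0.037], [0.067, -0.835, -0.546], [0.001, 0.548, -0.837]]
wrist_force: [0.1, -0.5, -3.3]
grip_width: 0.0157
```

```bash
python3 - <<'E'
from h import *
s=get_state();print(s["eef_pos"],s["wrist_force"],s["clock"]);R=np.array(s["eef_rot"]);print("phi",45-np.degrees(np.arcsin(R[:,2]@[-.07,.998,0])))
ps=list(loaf(.022,.2,yr=(0,.35)))
edge()
cv2.imwrite("pics/tilt2.png",np.hstack([ps[0][150:350,270:470],ps[1][200:400,220:420]])[:,:,::-1].repeat(2,0).repeat(2,1))
rows([pose(f,hinge(f,.068+(f-38)/52*.008,-.096)) for f in (83,88)]+[pose(f,hinge(f,.077,-.096+(f-88)/20*.012)) for f in range(93,119,5)])
E
```

```text
[0.4324539  0.18859018 0.08977017] [ 0.07131347 -0.48978387 -3.27510252] 8.75
phi 78.2197725129104
scene 541 c [529.7 196.8] sz [ 77.2 200.8] 65.1 z 0.1142 n [-0.13  -0.96  -0.248]
side 1873 c [590.5 132.5] sz [ 88.8 157. ] 13.8 z 0.0905 n [ 0.05  -0.983 -0.177]
300 top [0.582 0.18  0.139] mid [0.582 0.191 0.087] bot [0.582 0.203 0.033]
308 top [0.566 0.182 0.141] mid [0.565 0.191 0.087] bot [0.565 0.201 0.03 ]
316 top [0.55  0.177 0.139] mid [0.549 0.188 0.087] bot [0.548 0.2   0.033]
[ 0.0001 -0.0032 -0.0027] [-0.087  0.001  0.002] q [-0.98  0.63  0.22  1.94  0.41  1.08 -2.56] 0.0 rate 0.87
[ 0.0001 -0.0086 -0.0045] [-0.174  0.     0.002] q [-1.02  0.68  0.24  1.9   0.43  1.14 -2.59] 0.0 rate 0.84
[ 0.0001 -0.0165 -0.0081] [-0.262  0.     0.002] q [-1.06  0.74  0.25  1.85  0.44  1.22 -2.62] 0.0 rate 0.89
[ 0.0002 -0.0251 -0.01  ] [-0.349  0.     0.002] q [-1.09  0.8   0.26  1.81  0.45  1.29 -2.64] 0.0 rate 0.86
[ 0.0002 -0.0337 -0.0113] [-0.436  0.     0.002] q [-1.12  0.86  0.26  1.76  0.45  1.36 -2.65] 0.0 rate 0.85
[ 0.0002 -0.0423 -0.0122] [-0.524  0.     0.002] q [-1.14  0.93  0.27  1.71  0.46  1.43 -2.66] 0.0 rate 0.84
[ 0.0002 -0.0508 -0.0125] [-0.611 -0.     0.002] q [-1.16  0.99  0.28  1.66  0.47  1.5  -2.67] 0.0 rate 0.84
[ 0.0002 -0.0591 -0.0123] [-0.698 -0.     0.002] q [-1.18  1.06  0.29  1.61  0.47  1.57 -2.67] 0.0 rate 0.83
```

View pics/tilt2.png

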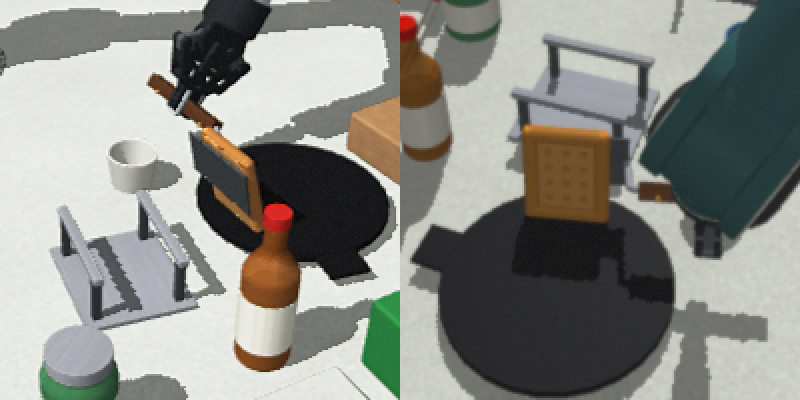

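Call:
move_arm([
  {"dx":0,"dy":-0.0032,"dz":-0.0027,"wx":-0.087,"wy":0,"wz":0.002,"claw":1},
  {"dx":0,"dy":-0.0086,"dz":-0.0045,"wx":-0.174,"wy":0,"wz":0.002,"claw":1},
  {"dx":0,"dy":-0.0165,"dz":-0.008,"wx":-0.262,"wy":0,"wz":0.002,"claw":1},
  {"dx":0,"dy":-0.025,"dz":-0.01,"wx":-0.349,"wy":0,"wz":0.002,"claw":1},
  {"dx":0,"dy":-0.034,"dz":-0.0113,"wx":-0.436,"wy":0,"wz":0.002,"claw":1},
  {"dx":0,"dy":-0.042,"dz":-0.012,"wx":-0.524,"wy":0,"wz":0.002,"claw":1},
  {"dx":0,"dy":-0.042,"dz":-0.012,"wx":-0.524,"wy":0,"wz":0.002,"claw":1},
  {"dx":0,"dy":-0.042,"dz":-0.012,"wx":-0.524,"wy":0,"wz":0.002,"claw":1},
], force=120)

```text
clock: 9.57
eef_pos: [0.4295, 0.2286, 0.0754]
eef_rot: [[0.998, 0.03, 0.058], [0.066, -0.452, -0.89], [-0.0, 0.892, -0.453]]
wrist_force: [-0.2, -0.2, -1.7]
grip_width: 0.0156
```

```bash
python3 - <<'E'
from h import *
s=get_state();print(s["eef_pos"],s["wrist_force"],s["clock"])
ps=list(loaf(.022,.2,yr=(0,.45)))
cv2.imwrite("pics/tilt3.png",np.hstack([ps[0][150:350,270:470],ps[1][200:400,220:420]])[:,:,::-1].repeat(2,0).repeat(2,1))
E
```

```text
[0.42947185 0.22857065 0.07541307] [-0.18005903 -0.15827736 -1.72610655] 9.5667
scene 748 c [558.4 437.8] sz [127.7  30.6] 3.5 z 0.0496 n [ 0.069 -0.953  0.296]
side 2186 c [574.6 258.1] sz [ 93.5 129.4] 3.7 z 0.0405 n [ 0.002 -0.003  1.   ]
```

View pics/tilt3.png

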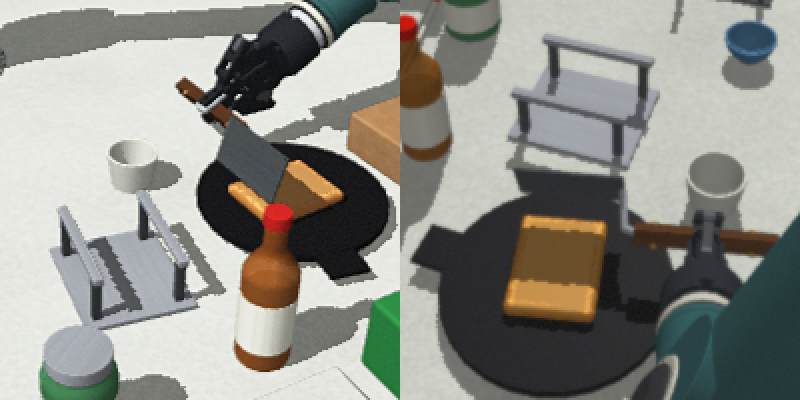

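```bash
python3 - <<'E'
from h import *
def hp(h,yaw,phi):
    R=frame(yaw,45-phi); return np.array(h)+.019*R[:,2],R
p,R=pose(108,(-.072,.1))
s=get_state();R0=np.array(s["eef_rot"]);p0=s["eef_pos"]
seq=[(p0+[0,-.01,.04],R0),(p0+[0,-.03,.08],R0),(p0+[0,-.06,.11],R0)]
g0=p0-.019*R0[:,2]
h=g0+[0,-.06,.11]
for i,f in enumerate((101,94,87,80,73)): seq.append(hp(h+[0,-.015*(i+1),.006*(i+1)],4-1*i,f))
rows(seq)
E
```

```text
[-0.0005  0.0402 -0.0093] [0. 0. 0.] q [-1.13  0.85  0.28  1.75  0.48  1.46 -2.64] 0.0 rate 0.93
[-0.0016  0.0849 -0.0097] [0. 0. 0.] q [-1.13  0.77  0.3   1.79  0.51  1.49 -2.61] 0.0 rate 0.98
[-0.0035  0.1252  0.0034] [0. 0. 0.] q [-1.12  0.69  0.32  1.85  0.54  1.48 -2.59] 0.0 rate 0.88
[-0.0043  0.135   0.0138] [ 0.122  0.004 -0.006] q [-1.08  0.6   0.31  1.9   0.53  1.4  -2.56] 0.0 rate 1.1
[-0.0055  0.1449  0.024 ] [ 0.244 -0.011  0.004] q [-1.04  0.52  0.31  1.94  0.5   1.33 -2.52] 0.0 rate 1.02
[-0.0067  0.1549  0.0339] [ 0.366 -0.025  0.015] q [-0.98  0.43  0.31  1.98  0.46  1.25 -2.47] 0.0 rate 0.99
[-0.0078  0.1649  0.0435] [ 0.488 -0.038  0.028] q [-0.93  0.36  0.31  2.02  0.42  1.18 -2.41] 0.0 rate 0.94
[-0.0088  0.1751  0.0529] [ 0.61  -0.049  0.043] q [-0.87  0.28  0.32  2.05  0.36  1.12 -2.32] 0.0 rate 0.98
```

Call:
move_arm([
  {"dx":0,"dy":0.03,"dz":-0.009,"wx":0,"wy":0,"wz":0,"claw":1},
  {"dx":-0.001,"dy":0.06,"dz":-0.01,"wx":0,"wy":0,"wz":0,"claw":1},
  {"dx":-0.002,"dy":0.09,"dz":-0.008,"wx":0,"wy":0,"wz":0,"claw":1},
  {"dx":-0.0035,"dy":0.125,"dz":0.003,"wx":0,"wy":0,"wz":0,"claw":1},
  {"dx":-0.004,"dy":0.135,"dz":0.014,"wx":0.122,"wy":0.004,"wz":-0.006,"claw":1},
  {"dx":-0.0055,"dy":0.145,"dz":0.024,"wx":0.244,"wy":-0.011,"wz":0.004,"claw":1},
  {"dx":-0.0067,"dy":0.155,"dz":0.034,"wx":0.366,"wy":-0.025,"wz":0.015,"claw":1},
  {"dx":-0.008,"dy":0.165,"dz":0.0435,"wx":0.488,"wy":-0.038,"wz":0.028,"claw":1},
], force=120)

```text
clock: 10.33
eef_pos: [0.4291, 0.1142, 0.2063]
eef_rot: [[1.0, 0.013, 0.012], [0.018, -0.824, -0.567], [0.003, 0.567, -0.824]]
wrist_force: [0.4, -0.8, -1.9]
grip_width: 0.0159
```

```bash
cat >> h.py <<'E'
def hp(h,yaw,phi):
    R=frame(yaw,45-phi); return np.array(h)+.019*R[:,2],R
E
python3 - <<'E'
from h import *
list(loaf(.022,.1,yr=(0.1,.42)))
s=get_state();R0=np.array(s["eef_rot"]);g=s["eef_pos"]-.019*R0[:,2];print(g,s["clock"])
end=np.array([.41,-.15,.25])
N=16;ps=[]
for i in range(1,N+1):
    t=i/N; ps.append(hp(g+(end-g)*t,1-8*t,80*(1-t)))
rows(ps)
E
```

```text
scene 973 c [576.  268.2] sz [ 90.1 131.5] 3.6 z 0.0409 n [ 0.028 -0.011  1.   ]
side 2109 c [574.6 260.5] sz [ 92.4 125.6] 3.4 z 0.0404 n [-0.004 -0.01  -1.   ]
[0.42974409 0.11976126 0.22473872] 10.4333
[-0.0014  0.0132  0.0082] [ 0.081 -0.004 -0.005] q [-0.87  0.29  0.32  2.05  0.39  1.13 -2.34] 0.0 rate 0.83
[-0.0028  0.0263  0.0163] [ 0.168 -0.009  0.003] q [-0.82  0.24  0.33  2.08  0.35  1.07 -2.26] 0.0 rate 0.9
[-0.0042  0.0395  0.0242] [ 0.256 -0.013  0.011] q [-0.76  0.19  0.35  2.11  0.3   1.02 -2.17] 0.0 rate 1.08
[-0.0056  0.0527  0.032 ] [ 0.343 -0.016  0.019] q [-0.7   0.15  0.37  2.13  0.23  0.97 -2.07] 0.0 rate 1.28
[-0.0069  0.0659  0.0396] [ 0.43  -0.019  0.028] q [-0.64  0.12  0.39  2.15  0.15  0.94 -1.94] 0.0 rate 1.49
[-0.0082  0.0792  0.0472] [ 0.517 -0.02   0.037] q [-0.58  0.09  0.42  2.17  0.06  0.91 -1.8 ] 0.0 rate 1.69
[-0.0095  0.0926  0.0545] [ 0.604 -0.021  0.047] q [-0.52  0.08  0.46  2.17 -0.04  0.9  -1.65] 0.0 rate 1.86
[-0.0107  0.106   0.0618] [ 0.692 -0.022  0.057] q [-0.45  0.07  0.49  2.18 -0.16  0.9  -1.48] 0.0 rate 1.97
[-0.0119  0.1195  0.069 
[... 155 characters left out ...]
2.17 -0.38  0.97 -1.15] 0.0 rate 1.94
[-0.0143  0.1469  0.083 ] [ 0.953 -0.018  0.087] q [-0.23  0.14  0.59  2.15 -0.48  1.03 -1.  ] 0.0 rate 1.81
[-0.0154  0.1608  0.0899] [ 1.04  -0.015  0.098] q [-0.15  0.18  0.61  2.13 -0.57  1.11 -0.87] 0.0 rate 1.63
[-0.0165  0.1748  0.0967] [ 1.127 -0.011  0.108] q [-0.06  0.23  0.62  2.11 -0.65  1.19 -0.75] 0.0 rate 1.42
[-0.0176  0.189   0.1035] [ 1.214 -0.006  0.119] q [ 0.02  0.29  0.63  2.08 -0.71  1.28 -0.65] 0.0 rate 1.21
[-0.0187  0.2032  0.1102] [ 1.301e+00 -1.000e-03  1.290e-01] q [ 0.1   0.35  0.63  2.05 -0.76  1.38 -0.56] 0.0 rate 1.14
[-0.0198  0.2176  0.1169] [1.388 0.006 0.14 ] q [ 0.18  0.41  0.62  2.02 -0.8   1.47 -0.49] 0.0 rate 1.14
```

Call:
move_arm([
  {"dx":-0.0014,"dy":0.013,"dz":0.008,"wx":0.081,"wy":-0.004,"wz":-0.005,"claw":1},
  {"dx":-0.003,"dy":0.026,"dz":0.016,"wx":0.168,"wy":-0.009,"wz":0.003,"claw":1},
  {"dx":-0.004,"dy":0.04,"dz":0.024,"wx":0.256,"wy":-0.013,"wz":0.011,"claw":1},
  {"dx":-0.0056,"dy":0.053,"dz":0.032,"wx":0.343,"wy":-0.016,"wz":0.019,"claw":1},
  {"dx":-0.007,"dy":0.066,"dz":0.04,"wx":0.43,"wy":-0.019,"wz":0.028,"claw":1},
  {"dx":-0.008,"dy":0.079,"dz":0.047,"wx":0.517,"wy":-0.02,"wz":0.037,"claw":1},
  {"dx":-0.0095,"dy":0.0926,"dz":0.0545,"wx":0.604,"wy":-0.021,"wz":0.047,"claw":1},
  {"dx":-0.0107,"dy":0.106,"dz":0.062,"wx":0.692,"wy":-0.022,"wz":0.057,"claw":1},
], force=120)

```text
clock: 11.1
eef_pos: [0.4198, -0.0081, 0.2161]
eef_rot: [[0.999, -0.041, 0.001], [-0.041, -0.996, 0.085], [-0.003, -0.085, -0.996]]
wrist_force: [0.2, 0.8, -3.3]
grip_width: 0.0158
```

```bash
python3 - <<'E'
from h import *
s=get_state();R0=np.array(s["eef_rot"]);g=s["eef_pos"]-.019*R0[:,2];print(g,s["clock"])
end=np.array([.42,-.15,.25])
rows([hp(g+(end-g)*i/8,-3-4*i/8,40*(1-i/8)) for i in range(1,9)])
E
```

```text
[ 0.41981651 -0.00972369  0.23499867] 11.1
[ 0.0009  0.0156 -0.0034] [0.09  0.005 0.019] q [-0.34  0.09  0.48  2.17 -0.27  0.92 -1.33] 0.0 rate 1.87
[ 0.0017  0.0313 -0.007 ] [0.177 0.008 0.028] q [-0.27  0.11  0.51  2.16 -0.38  0.96 -1.17] 0.0 rate 1.95
[ 0.0025  0.0469 -0.0107] [0.264 0.011 0.036] q [-0.19  0.14  0.54  2.15 -0.48  1.03 -1.02] 0.0 rate 1.81
[ 0.0034  0.0627 -0.0146] [0.351 0.015 0.044] q [-0.11  0.19  0.56  2.13 -0.57  1.1  -0.88] 0.0 rate 1.61
[ 0.0043  0.0784 -0.0186] [0.439 0.019 0.052] q [-0.03  0.24  0.57  2.1  -0.65  1.18 -0.76] 0.0 rate 1.4
[ 0.0052  0.0943 -0.0227] [0.526 0.025 0.059] q [ 0.05  0.29  0.58  2.07 -0.71  1.28 -0.67] 0.0 rate 1.19
[ 0.0061  0.1102 -0.027 ] [0.613 0.031 0.067] q [ 0.13  0.35  0.58  2.04 -0.76  1.37 -0.58] 0.0 rate 1.13
[ 0.007   0.1262 -0.0313] [0.7   0.038 0.074] q [ 0.21  0.41  0.57  2.   -0.8   1.46 -0.52] 0.0 rate 1.14
```

Call:
move_arm([
  {"dx":0.001,"dy":0.0156,"dz":-0.0034,"wx":0.09,"wy":0.005,"wz":0.019,"claw":1},
  {"dx":0.002,"dy":0.031,"dz":-0.007,"wx":0.177,"wy":0.008,"wz":0.028,"claw":1},
  {"dx":0.0025,"dy":0.047,"dz":-0.0107,"wx":0.264,"wy":0.011,"wz":0.036,"claw":1},
  {"dx":0.0034,"dy":0.063,"dz":-0.0146,"wx":0.351,"wy":0.015,"wz":0.044,"claw":1},
  {"dx":0.0043,"dy":0.078,"dz":-0.0186,"wx":0.439,"wy":0.019,"wz":0.052,"claw":1},
  {"dx":0.005,"dy":0.094,"dz":-0.0227,"wx":0.526,"wy":0.025,"wz":0.059,"claw":1},
  {"dx":0.006,"dy":0.11,"dz":-0.027,"wx":0.613,"wy":0.031,"wz":0.067,"claw":1},
  {"dx":0.007,"dy":0.126,"dz":-0.031,"wx":0.7,"wy":0.038,"wz":0.074,"claw":1},
], force=120)

```text
clock: 11.77
eef_pos: [0.4221, -0.1365, 0.2371]
eef_rot: [[0.992, -0.087, 0.088], [-0.123, -0.704, 0.7], [0.001, -0.705, -0.709]]
wrist_force: [0.7, 0.2, -1.9]
grip_width: 0.0163
```

```bash
python3 - <<'E'
from h import *
s=get_state();R0=np.array(s["eef_rot"]);g=s["eef_pos"]-.019*R0[:,2];print(g,s["clock"],s["q"].round(2));print(R0.round(3))
b=g+.133*R0[:,0];print("pred",b-[0,0,.043])
turner(.12,(b[0]-.05,b[0]+.09),(b[1]-.07,b[1]+.07),"ret")
R=frame(-7,45);R=np.array([[.993,-.082,.088],[-.121,-.707,.697],[.005,-.703,-.712]]);R=Ro.from_matrix(R).as_matrix()
delta(np.array([.4528,-.2531,.1132])+[0,0,.08],R)
E
```

```text
[ 0.42042374 -0.14983834  0.25062239] 11.7667 [ 0.2   0.42  0.59  2.   -0.81  1.47 -0.51]
[[ 0.992 -0.087  0.088]
 [-0.123 -0.704  0.7  ]
 [ 0.001 -0.705 -0.709]]
pred [ 0.55241105 -0.16621933  0.20774652]
scene 914 c [ 558.2 -164.8] sz [ 58.3 111.9] 83.0 z 0.206 n [ 0.014 -0.006  1.   ] rms 0.0018
side 643 c [ 554.5 -170.6] sz [ 65.  109.4] 83.0 z 0.203 n [0.014 0.007 1.   ] rms 0.0016
d [ 0.0464  0.1055 -0.0463] w [ 0.0019 -0.0001 -0.0143] t 11.8667 q [ 0.2   0.42  0.59  2.   -0.81  1.46 -0.51] F [-0.9  0.3 -1.5] w 0.0157
```

Call:
move_arm([
  {"dx":0.006,"dy":0.013,"dz":-0.006,"wx":0,"wy":0,"wz":-0.002,"claw":1},
  {"dx":0.014,"dy":0.03,"dz":-0.013,"wx":0,"wy":0,"wz":-0.005,"claw":1},
  {"dx":0.022,"dy":0.05,"dz":-0.022,"wx":0.001,"wy":0,"wz":-0.008,"claw":1},
  {"dx":0.031,"dy":0.07,"dz":-0.031,"wx":0.002,"wy":0,"wz":-0.01,"claw":1},
  {"dx":0.039,"dy":0.09,"dz":-0.039,"wx":0.002,"wy":0,"wz":-0.014,"claw":1},
  {"dx":0.0464,"dy":0.1055,"dz":-0.0463,"wx":0.002,"wy":0,"wz":-0.014,"claw":1},
  {"dx":0.0464,"dy":0.1055,"dz":-0.0463,"wx":0.002,"wy":0,"wz":-0.014,"claw":1},
  {"dx":0.0464,"dy":0.1055,"dz":-0.0463,"wx":0.002,"wy":0,"wz":-0.014,"claw":1},
], force=120)

```text
clock: 12.53
eef_pos: [0.4553, -0.2475, 0.1946]
eef_rot: [[0.994, -0.074, 0.083], [-0.112, -0.707, 0.698], [0.007, -0.703, -0.711]]
wrist_force: [0.3, 1.4, -2.2]
grip_width: 0.0159
```

```bash
python3 - <<'E'
from h import *
R=np.array([[.993,-.082,.088],[-.121,-.707,.697],[.005,-.703,-.712]]);R=Ro.from_matrix(R).as_matrix()
for dz in(.025,0.001):delta(np.array([.4528,-.2531,.1132])+[0,0,dz],R)
E
```

```text
d [-0.0022  0.0438  0.036 ] w [-0.001   0.0049  0.0078] t 12.5333 q [ 0.35  0.65  0.59  1.77 -0.82  1.57 -0.4 ] F [ 0.3  1.4 -2.2] w 0.0159
d [-0.0024  0.0607  0.0531] w [-0.001   0.0049  0.0078] t 12.5333 q [ 0.35  0.65  0.59  1.77 -0.82  1.57 -0.4 ] F [ 0.3  1.4 -2.2] w 0.0159
```

Call:
move_arm([
  {"dx":-0.002,"dy":0.008,"dz":0.002,"wx":0,"wy":0.005,"wz":0.008,"claw":1},
  {"dx":-0.002,"dy":0.016,"dz":0.008,"wx":0,"wy":0.005,"wz":0.008,"claw":1},
  {"dx":-0.002,"dy":0.026,"dz":0.018,"wx":0,"wy":0.005,"wz":0.008,"claw":1},
  {"dx":-0.002,"dy":0.036,"dz":0.028,"wx":-0.001,"wy":0.005,"wz":0.008,"claw":1},
  {"dx":-0.002,"dy":0.0438,"dz":0.036,"wx":-0.001,"wy":0.005,"wz":0.008,"claw":1},
  {"dx":-0.002,"dy":0.0438,"dz":0.036,"wx":-0.001,"wy":0.005,"wz":0.008,"claw":1},
  {"dx":-0.002,"dy":0.0438,"dz":0.036,"wx":-0.001,"wy":0.005,"wz":0.008,"claw":1},
  {"dx":-0.002,"dy":0.0438,"dz":0.036,"wx":-0.001,"wy":0.005,"wz":0.008,"claw":1},
], force=120)

```text
clock: 13.2
eef_pos: [0.454, -0.2526, 0.1376]
eef_rot: [[0.993, -0.081, 0.087], [-0.119, -0.706, 0.698], [0.005, -0.703, -0.711]]
wrist_force: [-0.6, 0.4, -1.7]
grip_width: 0.016
```

```bash
python3 - <<'E'
from h import *
R=np.array([[.993,-.082,.088],[-.121,-.707,.697],[.005,-.703,-.712]]);R=Ro.from_matrix(R).as_matrix()
delta(np.array([.4528,-.2531,.1132])+[0,0,.001],R); print(get_state()["eef_pos"])
E
```

```text
d [-0.0012  0.0169  0.0162] w [-0.0009  0.0014  0.001 ] t 13.2 q [ 0.38  0.73  0.57  1.78 -0.86  1.51 -0.33] F [-0.6  0.4 -1.7] w 0.016
[ 0.45400116 -0.25255113  0.13761284]
```

Call:
move_arm([
  {"dx":-0.001,"dy":0.003,"dz":0.003,"wx":0,"wy":0.001,"wz":0.001,"claw":1},
  {"dx":-0.001,"dy":0.006,"dz":0.006,"wx":0,"wy":0.001,"wz":0.001,"claw":1},
  {"dx":-0.001,"dy":0.009,"dz":0.009,"wx":0,"wy":0.001,"wz":0.001,"claw":1},
  {"dx":-0.001,"dy":0.012,"dz":0.012,"wx":0,"wy":0.001,"wz":0.001,"claw":1},
  {"dx":-0.001,"dy":0.015,"dz":0.0145,"wx":0,"wy":0.001,"wz":0.001,"claw":1},
  {"dx":-0.001,"dy":0.017,"dz":0.0162,"wx":0,"wy":0.001,"wz":0.001,"claw":1},
  {"dx":-0.001,"dy":0.017,"dz":0.0162,"wx":0,"wy":0.001,"wz":0.001,"claw":1},
  {"dx":-0.001,"dy":0.017,"dz":0.0162,"wx":0,"wy":0.001,"wz":0.001,"claw":1},
], force=60)

```text
clock: 13.87
eef_pos: [0.4529, -0.2532, 0.114]
eef_rot: [[0.993, -0.082, 0.088], [-0.12, -0.706, 0.698], [0.005, -0.703, -0.711]]
wrist_force: [0.8, -1.0, -1.5]
grip_width: 0.0159
```

```bash
python3 - <<'E'
from h import *
s=get_state();print(s["eef_pos"],s["wrist_force"])
b=np.array([.585,-.28]);turner(.06,(b[0]-.05,b[0]+.09),(b[1]-.07,b[1]+.07),"laid")
p,_=capture("side");a=p[130:230,290:450];p,_=capture("scene");c=p[200:340,130:290]
cv2.imwrite("pics/laid.png",np.vstack([cv2.resize(a,(480,300)),cv2.resize(c,(343,300),interpolation=2)[:, :343] if 0 else cv2.resize(c,(480,300))])[:,:,::-1])
E
```

```text
[ 0.45289402 -0.25317919  0.11401045] [ 0.75332261 -0.99910305 -1.47731737]
scene 1084 c [ 589. -281.] sz [ 59.6 111. ] 83.1 z 0.0832 n [0.003 0.002 1.   ] rms 0.0013
side 507 c [ 586.5 -279.9] sz [ 64.5 109.1] 83.1 z 0.0838 n [0.001 0.009 1.   ] rms 0.0018
```

View pics/laid.png

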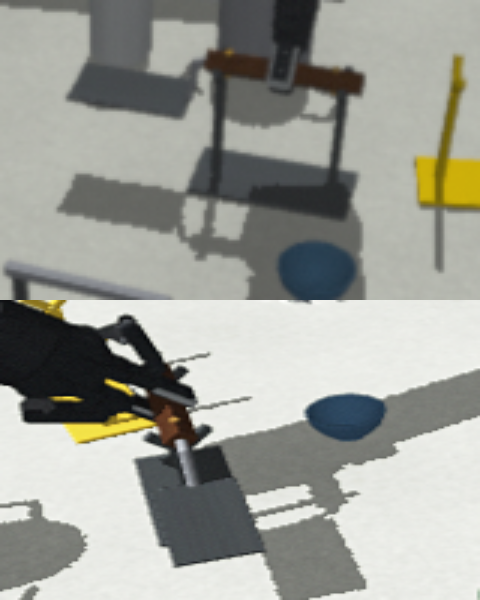

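Call:
move_arm([
  {"dx":0,"dy":0.0007,"dz":0.0007,"wx":0,"wy":0,"wz":0,"claw":0.5},
  {"dx":0,"dy":0.0007,"dz":0.0007,"wx":0,"wy":0,"wz":0,"claw":0},
  {"dx":0,"dy":0.0007,"dz":0.0007,"wx":0,"wy":0,"wz":0,"claw":-1},
  {"dx":0,"dy":0.0007,"dz":0.0007,"wx":0,"wy":0,"wz":0,"claw":-1},
  {"dx":0,"dy":0.0007,"dz":0.0007,"wx":0,"wy":0,"wz":0,"claw":-1},
  {"dx":0,"dy":0.0007,"dz":0.0007,"wx":0,"wy":0,"wz":0,"claw":-1},
  {"dx":0,"dy":0.0007,"dz":0.0007,"wx":0,"wy":0,"wz":0,"claw":-1},
  {"dx":0,"dy":0.0007,"dz":0.0007,"wx":0,"wy":0,"wz":0,"claw":-1},
], force=60)

```text
clock: 14.73
eef_pos: [0.453, -0.2531, 0.1132]
eef_rot: [[0.993, -0.082, 0.088], [-0.12, -0.706, 0.698], [0.005, -0.703, -0.711]]
wrist_force: [0.4, -0.2, 0.5]
grip_width: 0.0852
```

Call:
move_arm([
  {"dx":0,"dy":0,"dz":0,"wx":0,"wy":0,"wz":0,"claw":-1},
  {"dx":0,"dy":0,"dz":-0.01,"wx":0,"wy":0,"wz":0,"claw":-1},
  {"dx":0,"dy":0,"dz":-0.03,"wx":0,"wy":0,"wz":0,"claw":-1},
  {"dx":0,"dy":0,"dz":-0.05,"wx":0,"wy":0,"wz":0,"claw":-1},
  {"dx":0,"dy":0,"dz":-0.07,"wx":0,"wy":0,"wz":0,"claw":-1},
  {"dx":0,"dy":0,"dz":-0.09,"wx":0,"wy":0,"wz":0,"claw":-1},
  {"dx":0,"dy":0,"dz":-0.11,"wx":0,"wy":0,"wz":0,"claw":-1},
  {"dx":0,"dy":0,"dz":-0.12,"wx":0,"wy":0,"wz":0,"claw":-1},
])

```text
clock: 15.4
eef_pos: [0.4419, -0.3396, 0.2005]
eef_rot: [[0.992, -0.083, 0.09], [-0.122, -0.708, 0.695], [0.006, -0.701, -0.713]]
wrist_force: [-0.3, -1.0, -0.3]
grip_width: 0.0854
```

```bash
python3 - <<'E'
from h import *
s=get_state();print(s["eef_pos"],s["wrist_force"],s["grip_width"],s["clock"])
list(loaf(.022,.1,yr=(0.1,.42)))
b=np.array([.585,-.28]);turner(.06,(b[0]-.05,b[0]+.09),(b[1]-.07,b[1]+.07),"fin")
p,d,P=cloud("scene");h=cv2.cvtColor(p,cv2.COLOR_RGB2HSV);X_,Y,Z=P[...,0],P[...,1],P[...,2]
m=(X_>.36)&(X_<.54)&(Y>-.32)&(Y<-.22)&(Z>.095)&(Z<.15)&(h[...,1]>90);r=cv2.minAreaRect(P[m][:,:2].astype(np.float32)*1000);print("handle",r,P[m].mean(0))
E
```

```text
[ 0.44192501 -0.33957247  0.20051389] [-0.25955314 -0.96484185 -0.27348428] 0.08539589232070564 15.4
scene 983 c [574.8 269.4] sz [ 92.  133.5] 3.3 z 0.0408 n [-0.031  0.013 -0.999]
side 2175 c [574.7 259. ] sz [ 92.2 129.2] 3.6 z 0.0404 n [ 0.004 -0.004  1.   ]
scene 1094 c [ 588.6 -281. ] sz [ 59.9 113.3] 83.1 z 0.0827 n [ 0.01  -0.008  1.   ] rms 0.0019
side 505 c [ 587.4 -280. ] sz [ 67.1 108.7] 84.0 z 0.0829 n [ 0.004 -0.007  1.   ] rms 0.0017
handle ((454.58428955078125, -264.6105041503906), (24.548921585083008, 139.71669006347656), 82.67814636230469) [ 0.46261182 -0.26592154  0.13226626]
```

View pics/fin_scene.png

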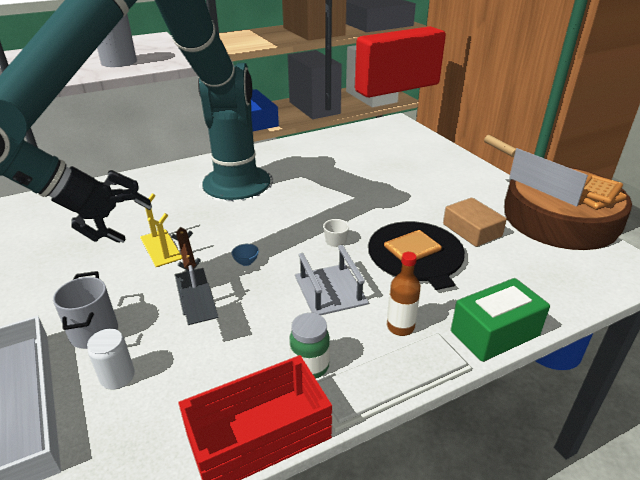

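The loaf lies plain side up on the griddle at (412,245), the turner is back in the grey cradle at (187,262), and the other things stand where they were. Handing in.

```bash
python3 -c "
from station import *
print(sign_off(), get_state()['wrist_force'])"
```

```text
the job is handed in; nothing more can be done
the job is handed in; nothing more can be done
```

The loaf is flipped onto the griddle, rimmed side down, and the turner is back in its cradle; I handed in at about 15.5 s of the 53 s. No verdict is given at hand-in.

**How it went:** I took the turner from the grey cradle, since the yellow one was empty. I slid the blade under the loaf between the rails and lifted it level. At the griddle I set the loaf's lower edge down and rolled the wrist about 108° to tip it over.

**Last checks:**
- **Loaf:** it lies flat with its plain face up, top at z ≈ 0.0405, centred at about (0.575, 0.264). That is roughly 15–20 mm from the griddle centre I estimated at (0.571, 0.278); the limit is 45 mm.
- **Turner:** the blade is level, and the handle is within about 2 mm of where it started.
- **Robot:** the gripper is open and clear of everything, with a wrist force of about 1 N.
- **Other things:** none looked moved in the last picture.

**What disagreed:**
- The two cameras differ by about 10 mm on the loaf's y position, 0.269 against 0.259.
- My fits of the griddle centre scattered by several millimetres; both are well inside the margin.
- During the tip the blade rode a few millimetres lower than I had planned, which did no harm.

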